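# Restock the testing-desk drawer

### The arm

A 6-joint arm with a two-finger parallel gripper is mounted at the origin on the work surface. World frame = base frame: x ahead of the robot, y to its left, z up, the work surface at z = 0. Lengths are in mm, angles in rad, forces in N, time in s.
With the tool pointing down it reaches from about 375 to 750 mm from the base axis. Payload 9 kg.
Tool frame: the origin (TCP) lies on the centre line of the jaws, within the pads' length; the fingertips stand 14 mm ahead of it and the grasp point (between the pads) lies 5 mm behind it; z points along the fingers, y is the direction in which the jaws open and shut (so a half turn about z gives the same grasp; the last joint's range is limited). The gripper opens to 85 mm and grips with 20 to 120 N. Pads are 22 mm wide; open, the fingers measure 114 mm over their backs; the gripper's body (76 mm by 85 mm) begins 54 mm behind the grasp point. The pads swing forward as they close: fully open they stand 13 mm farther back than shut.
Start: joints at [-1.325, 0.104, 0.097, 1.564, 0, 1.353], TCP at [268.424, -536.641, 245.331] pointing down, gripper open.
Joint ranges: [-2.99, 2.99], [-0.84, 1.86], [-1.1, 1.16], [-1.84, 2.11], [-1.51, 1.56], [-3.14, 3.14]. Speed limits (rad/s): [2.22, 2.22, 2.57, 3.14, 3.14, 3.14].

### API

Orientations are given as a unit quaternion [x, y, z, w].
In Python, from rig import r gives the robot as it stands.
- The arm moves only by the tool send_rows, never from a script. Its argument "plan" is text: rows parted by semicolons, each of 4 numbers parted by spaces: the shift along the world's x, y, z in m, then the turn about the world's z in rad. In form: tx ty tz twist; .... A call has 1 to 20 rows; each row shifts and turns the commanded pose from where the row before left it; what a row does not reach is not made up. A row lasts 1/12 s, in which the tool goes at most 41.7 mm and 7.16 degrees, less where a joint would pass 70% of its speed; a pose out of reach is approached as far as the arm can. A call is refused whole if a number of a shift passes 0.0417 or a number of a turn 0.125, either way. A call with a gripper value outside its range is refused whole. "claw" is the finger opening in m, from 0 to 0.0854, set as the call begins (left out, the last holds). The fingers move at their own pace and stop on an object; the grip force is fixed at half the most. Time passes only in rows, so rows that do not move let the fingers close. It gives the time, the measured TCP pose, the force and the opening at its end, in the units of the state.
- r.state(): the state, without advancing time (a new reading comes with each control period).
- r.capture(name): name is "scene" or "side" or "wrist"; returns a dict with "image" (384x512x3 uint8, blue, green, red), "intrinsics" (3x3 intrinsics, pixels), "rvec" (rotation vector, rad) and "tvec" (3), from world to camera coordinates, as OpenCV has them. Camera axes: x right, y down, z forward; pixel columns grow to the right and rows downward; lengths in mm; the calibration is good to about 2 mm. The wrist camera is an equidistant fisheye: a pixel r from the principal point sees the ray r / f radians off the axis. A picture is of the moment at which its call begins. There is no depth.
- r.sign_off(): hands the job in, once; it reports no verdict.
The state is a dict: "clock": time; "joints": joint angles; "qvel": joint speeds; "joint_efforts": joint torques, N m; "ee_pos": TCP position; "tcp_rot": TCP orientation; "force": force on the tool from outside, world axes, zero at the start; "ft_torque": the same for the moment, N m; "grip_width": opening from 0.0 (shut) to 1.0 (fully open).
Only numpy, scipy, OpenCV 4.12 (cv2) and the standard library are available. Lean on these libraries where they do the work, as an engineer would, in place of code of your own. Each camera call takes 0.05 s, during which the arm holds its last target.

### The job

Restock the drawer unit on the testing desk for the next session: pull the drawer out to its stop, lay every sample tube from the steel tray in a hollow of its own in the grey moulded insert, and stack the flat test-kit cartons squarely in one pile, lying flat, in the open bay beside the insert. When everything is in, push the drawer fully shut. Leave the glove box, the wash bottle and the paper roll where they are.

Things in the scene. Friction and masses are not known exactly. Their poses are not given: they have to be found in the camera images.
- tube0: Round-bottomed plastic sample tube with a ribbed screw cap, white with a blue cap, lying on its side and free to roll: 34 mm diameter, 96 mm long over its round ends, about 60 g. Origin at its middle, on its axis; x along the axis towards the cap. All tubes are alike; 3 or 4 are present (None: absent). At the start they lie crosswise in the shallow steel delivery tray, whose floor is 3 mm and whose rim is 9 mm above the desk.
- tube1: Round-bottomed plastic sample tube with a ribbed screw cap, white with a blue cap, lying on its side and free to roll: 34 mm diameter, 96 mm long over its round ends, about 60 g. Origin at its middle, on its axis; x along the axis towards the cap. All tubes are alike; 3 or 4 are present (None: absent). At the start they lie crosswise in the shallow steel delivery tray, whose floor is 3 mm and whose rim is 9 mm above the desk.
- tube2: Round-bottomed plastic sample tube with a ribbed screw cap, white with a blue cap, lying on its side and free to roll: 34 mm diameter, 96 mm long over its round ends, about 60 g. Origin at its middle, on its axis; x along the axis towards the cap. All tubes are alike; 3 or 4 are present (None: absent). At the start they lie crosswise in the shallow steel delivery tray, whose floor is 3 mm and whose rim is 9 mm above the desk.
- tube3: Round-bottomed plastic sample tube with a ribbed screw cap, white with a blue cap, lying on its side and free to roll: 34 mm diameter, 96 mm long over its round ends, about 60 g. Origin at its middle, on its axis; x along the axis towards the cap. All tubes are alike; 3 or 4 are present (None: absent). At the start they lie crosswise in the shallow steel delivery tray, whose floor is 3 mm and whose rim is 9 mm above the desk.
- carton0: Flat closed test-kit carton, white with a green band, 110 mm (x) by 60 mm (y) by 18 mm (z), about 80 g, rigid. Origin at the centre of its underside. All cartons are alike; 2 or 3 are present (None: absent). At the start they lie apart on a 3 mm black mat on the desk.
- carton1: Flat closed test-kit carton, white with a green band, 110 mm (x) by 60 mm (y) by 18 mm (z), about 80 g, rigid. Origin at the centre of its underside. All cartons are alike; 2 or 3 are present (None: absent). At the start they lie apart on a 3 mm black mat on the desk.
- carton2: Flat closed test-kit carton, white with a green band, 110 mm (x) by 60 mm (y) by 18 mm (z), about 80 g, rigid. Origin at the centre of its underside. All cartons are alike; 2 or 3 are present (None: absent). At the start they lie apart on a 3 mm black mat on the desk.
- drawer (a joint): Travel of the drawer in m: 0 shut, 0.18 at its stop; may start a little ajar. It slides horizontally with some 2 N of friction, stays where it is left, and comes out towards the robot along -x of handle.
- handle (a point): Middle of the drawer's steel bar handle: bar 12 mm thick, 120 mm long along y, level, legs at y = +-50 mm; x points into the cabinet. The drawer front (384 mm wide) is 38 mm from the bar's axis to +x, its top edge 24 mm above the bar's axis; the cabinet's flat top (fixed, 390 mm wide, 130 mm above the desk) is 30 mm above it. Moves with the drawer.
- hollow0 (a point): Hollow 0 of four in the grey insert, 60 mm apart along +y: where the middle of a seated tube lies, its axis along x of this point (x into the cabinet, z up). A trough 112 mm long, 32 wide at its mouth, 9 deep; ridge tops 8.5 mm below this point, end walls 2 mm higher. The drawer side wall, 42 mm to -y, rises 15 mm above this point. Drawer at its stop: 115 mm clear of the cabinet. Moves with the drawer.
- hollow1 (a point): Hollow 1 of four in the grey insert, 60 mm apart along +y: where the middle of a seated tube lies, its axis along x of this point (x into the cabinet, z up). A trough 112 mm long, 32 wide at its mouth, 9 deep; ridge tops 8.5 mm below this point, end walls 2 mm higher. Drawer at its stop: 115 mm clear of the cabinet. Moves with the drawer.
- hollow2 (a point): Hollow 2 of four in the grey insert, 60 mm apart along +y: where the middle of a seated tube lies, its axis along x of this point (x into the cabinet, z up). A trough 112 mm long, 32 wide at its mouth, 9 deep; ridge tops 8.5 mm below this point, end walls 2 mm higher. Drawer at its stop: 115 mm clear of the cabinet. Moves with the drawer.
- hollow3 (a point): Hollow 3 of four in the grey insert, 60 mm apart along +y: where the middle of a seated tube lies, its axis along x of this point (x into the cabinet, z up). A trough 112 mm long, 32 wide at its mouth, 9 deep; ridge tops 8.5 mm below this point, end walls 2 mm higher. Drawer at its stop: 115 mm clear of the cabinet. Moves with the drawer.
- bay (a point): Centre, on the floor, of the drawer's open bay for the cartons, 73 mm to +y of hollow3 and 8 mm to +x; x into the cabinet (the long way of a carton), z up. The bay's floor is flat and level, from 52 mm on the hollow side (the insert's 12 mm high edge) to 55 mm on the other (the drawer's side wall, 36 mm high). The drawer front stands 70 mm from this point to -x (its top 104 mm above this floor), a 36 mm high divider 70 mm to +x. Moves with the drawer.
- glove_box: Bystander: box of gloves on top of the cabinet, 120 x 220 x 70 mm, origin under its centre. Not to be disturbed.
- wash_bottle: Bystander: upright white squeeze bottle with a spout, 68 mm diameter, 215 mm high, origin under its centre. Not to be disturbed.
- paper_roll: Bystander: upright roll of paper towel, 110 mm diameter, 100 mm high, origin under its centre. Not to be disturbed.

How it is judged (in metres and radians):
On the way, in this order (a step that is already met when the one before it is completed fails the run):
1. the drawer is pulled out to its stop (value of joint drawer above 0.172 m), for 0.2 s.
2. with the drawer out, every tube is seated in a hollow of its own and the cartons form one square pile in the bay (value of joint drawer above 0.13 m and ((distance between tube0 and hollow0 below 0.012 m and angle between the x axis of tube0 and the x axis of hollow0, either way round below 0.1 rad) or (distance between tube0 and hollow1 below 0.012 m and angle between the x axis of tube0 and the x axis of hollow1, either way round below 0.1 rad) or (distance between tube0 and hollow2 below 0.012 m and angle between the x axis of tube0 and the x axis of hollow2, either way round below 0.1 rad) or (distance between tube0 and hollow3 below 0.012 m and angle between the x axis of tube0 and the x axis of hollow3, either way round below 0.1 rad)) and ((distance between tube1 and hollow0 below 0.012 m and angle between the x axis of tube1 and the x axis of hollow0, either way round below 0.1 rad) or (distance between tube1 and hollow1 below 0.012 m and angle between the x axis of tube1 and the x axis of hollow1, either way round below 0.1 rad) or (distance between tube1 and hollow2 below 0.012 m and angle between the x axis of tube1 and the x axis of hollow2, either way round below 0.1 rad) or (distance between tube1 and hollow3 below 0.012 m and angle between the x axis of tube1 and the x axis of hollow3, either way round below 0.1 rad)) and ((distance between tube2 and hollow0 below 0.012 m and angle between the x axis of tube2 and the x axis of hollow0, either way round below 0.1 rad) or (distance between tube2 and hollow1 below 0.012 m and angle between the x axis of tube2 and the x axis of hollow1, either way round below 0.1 rad) or (distance between tube2 and hollow2 below 0.012 m and angle between the x axis of tube2 and the x axis of hollow2, either way round below 0.1 rad) or (distance between tube2 and hollow3 below 0.012 m and angle between the x axis of tube2 and the x axis of hollow3, either way round below 0.1 rad)) and ((distance between tube3 and hollow0 below 0.012 m and angle between the x axis of tube3 and the x axis of hollow0, either way round below 0.1 rad) or (distance between tube3 and hollow1 below 0.012 m and angle between the x axis of tube3 and the x axis of hollow1, either way round below 0.1 rad) or (distance between tube3 and hollow2 below 0.012 m and angle between the x axis of tube3 and the x axis of hollow2, either way round below 0.1 rad) or (distance between tube3 and hollow3 below 0.012 m and angle between the x axis of tube3 and the x axis of hollow3, either way round below 0.1 rad)) and horizontal distance between each of carton0, carton1, carton2 and bay below 0.03 m and angle between the z axis of each of carton0, carton1, carton2 and the z axis of bay, either way round below 0.08 rad and angle between the x axis of each of carton0, carton1, carton2 and the x axis of bay, either way round below 0.2 rad and horizontal distance between each of carton1, carton2 and carton0 below 0.01 m and angle between the x axis of each of carton1, carton2 and the x axis of carton0, either way round below 0.12 rad and horizontal distance between carton2 and carton1 below 0.01 m and angle between the x axis of carton2 and the x axis of carton1, either way round below 0.12 rad and linear speed of each of tube0, tube1, tube2, tube3, carton0, carton1, carton2 below 0.02 m/s), for 0.2 s.
At the end, for the whole second after the job is handed in: Drawer shut to 6 mm; every tube in a hollow (middle within 12 mm of its seated place, axis within 0.1 rad); the cartons lie flat in one pile in the bay (within 30 mm of its centre and 0.2 rad of its direction, within 10 mm and 0.12 rad of one another); all at rest (value of joint drawer below 0.006 m and ((distance between tube0 and hollow0 below 0.012 m and angle between the x axis of tube0 and the x axis of hollow0, either way round below 0.1 rad) or (distance between tube0 and hollow1 below 0.012 m and angle between the x axis of tube0 and the x axis of hollow1, either way round below 0.1 rad) or (distance between tube0 and hollow2 below 0.012 m and angle between the x axis of tube0 and the x axis of hollow2, either way round below 0.1 rad) or (distance between tube0 and hollow3 below 0.012 m and angle between the x axis of tube0 and the x axis of hollow3, either way round below 0.1 rad)) and ((distance between tube1 and hollow0 below 0.012 m and angle between the x axis of tube1 and the x axis of hollow0, either way round below 0.1 rad) or (distance between tube1 and hollow1 below 0.012 m and angle between the x axis of tube1 and the x axis of hollow1, either way round below 0.1 rad) or (distance between tube1 and hollow2 below 0.012 m and angle between the x axis of tube1 and the x axis of hollow2, either way round below 0.1 rad) or (distance between tube1 and hollow3 below 0.012 m and angle between the x axis of tube1 and the x axis of hollow3, either way round below 0.1 rad)) and ((distance between tube2 and hollow0 below 0.012 m and angle between the x axis of tube2 and the x axis of hollow0, either way round below 0.1 rad) or (distance between tube2 and hollow1 below 0.012 m and angle between the x axis of tube2 and the x axis of hollow1, either way round below 0.1 rad) or (distance between tube2 and hollow2 below 0.012 m and angle between the x axis of tube2 and the x axis of hollow2, either way round below 0.1 rad) or (distance between tube2 and hollow3 below 0.012 m and angle between the x axis of tube2 and the x axis of hollow3, either way round below 0.1 rad)) and ((distance between tube3 and hollow0 below 0.012 m and angle between the x axis of tube3 and the x axis of hollow0, either way round below 0.1 rad) or (distance between tube3 and hollow1 below 0.012 m and angle between the x axis of tube3 and the x axis of hollow1, either way round below 0.1 rad) or (distance between tube3 and hollow2 below 0.012 m and angle between the x axis of tube3 and the x axis of hollow2, either way round below 0.1 rad) or (distance between tube3 and hollow3 below 0.012 m and angle between the x axis of tube3 and the x axis of hollow3, either way round below 0.1 rad)) and horizontal distance between each of carton0, carton1, carton2 and bay below 0.03 m and angle between the z axis of each of carton0, carton1, carton2 and the z axis of bay, either way round below 0.08 rad and angle between the x axis of each of carton0, carton1, carton2 and the x axis of bay, either way round below 0.2 rad and horizontal distance between each of carton1, carton2 and carton0 below 0.01 m and angle between the x axis of each of carton1, carton2 and the x axis of carton0, either way round below 0.12 rad and horizontal distance between carton2 and carton1 below 0.01 m and angle between the x axis of carton2 and the x axis of carton1, either way round below 0.12 rad and linear speed of each of tube0, tube1, tube2, tube3, carton0, carton1, carton2 below 0.02 m/s); the robot touches nothing.
It fails at once if the glove box is shifted by more than 40 mm or tipped over (distance of glove_box from where it was at the start of the episode above 0.04 m or angle between glove_box's own z axis and vertical above 0.4 rad).
It fails at once if the wash bottle is shifted by more than 40 mm or tipped over (distance of wash_bottle from where it was at the start of the episode above 0.04 m or angle between wash_bottle's own z axis and vertical above 0.4 rad).
It fails at once if the paper roll is shifted by more than 40 mm or tipped over (distance of paper_roll from where it was at the start of the episode above 0.04 m or angle between paper_roll's own z axis and vertical above 0.4 rad).
Of tube0, tube1, tube2, tube3 only 3 to 4 are there at a start; the rules pass over those that are not, and their reading is None.
Of carton0, carton1, carton2 only 2 to 3 are there at a start; the rules pass over those that are not, and their reading is None.
At some moment in a run one of tube0, tube1, tube2, tube3 may be knocked a few centimetres aside while the robot is not near it.
Once in a run the grip may slacken for a moment while it holds something.
It also fails if it takes over 210 s, if anything falls off the work surface, if the arm or the gripper's body presses on something with over 40 N, if the wrist force passes 120 N, or if a joint passes its speed limit or range.

## Working session

There is one attempt and no reset: what is moved stays moved. The work goes in short steps, Python scripts to look and compute and a tool call to move; the robot and the scene stay as the last step left them, time stands still between calls to the robot, and variables do not carry over. Pictures are saved under pics/ and viewed, and the job is handed in when it is done.

Besides the shell and the picture viewer there is one more tool, called after "Emit:" as name(argument=value, ...) on one line, values as JSON. send_rows: Moves the arm, as the interface text tells. Its arguments: {"type":"object","properties":{"plan":{"type":"string"},"claw":{"type":"number"}},"required":["plan"]}

```bash
ls; mkdir -p pics; cat > h.py <<'E'
import numpy as np, cv2, json
from rig import r
def cap(n,f=None):
    c=r.capture(n)
    if f: cv2.imwrite('pics/'+f+'.png',c['image'])
    return c
def cam(c):
    R,_=cv2.Rodrigues(np.array(c['rvec'],float)); t=np.array(c['tvec'],float).reshape(3)
    return R,t,np.array(c['intrinsics'],float)
E
python3 - <<'E'
from h import *
print(r.state())
for n in ('scene','side','wrist'):
    c=cap(n,n+'0'); R,t,K=cam(c); print(n,K.tolist(),-R.T@t,R[2])
E
```

```text
pics
{'clock': 0.0, 'joints': array([-1.32472023e+00,  1.04702515e-01,  9.64611218e-02,  1.56391448e+00,
        1.43454788e-06,  1.35311135e+00]), 'qvel': array([-0.00067166,  0.00085209,  0.00015134,  0.0010866 ,  0.00054366,
       -0.00044896]), 'joint_efforts': array([ 1.47280451e-03, -5.56933665e+01,  5.03646719e+01,  1.72975467e-02,
       -1.49481871e-04, -6.83615681e-06]), 'ee_pos': array([ 268.32527484, -536.29590992,  244.51595663]), 'tcp_rot': array([ 9.73235729e-01,  2.29808082e-01, -8.93226358e-06, -6.79716875e-04]), 'force': array([-0.16679072, -0.63642998,  0.22830591]), 'ft_torque': array([ 0.02483664,  0.0149118 , -0.01368476]), 'grip_width': 1.0020326938521975}
scene [[369.4477474273426, 0.0, 255.06188468526673], [0.0, 369.4477474273426, 188.77743427885375], [0.0, 0.0, 1.0]] [ 344.43857817  746.26821298 1134.90917004] [ 0.17637117 -0.58439477 -0.79207068]
side [[454.8226427879354, 0.0, 263.6728064016604], [0.0, 454.8226427879354, 191.82600619241828], [0.0, 0.0, 1.0]] [   73.11728787 -1167.08493624  1234.32211098] [ 0.30491939  0.69047989 -0.65594336]
wrist [[297.3186396354542, 0.0, 249.7629989343716], [0.0, 297.3186396354542, 192.7670378722447], [0.0, 0.0, 1.0]] [ 331.9735104  -505.39712075  373.76762276] [-0.24911285 -0.12326549 -0.96059794]
```

View pics/scene0.png

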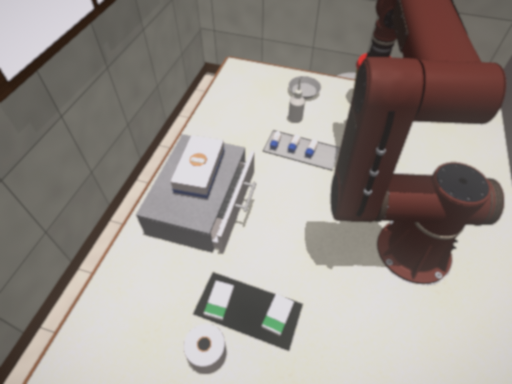

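View pics/side0.png

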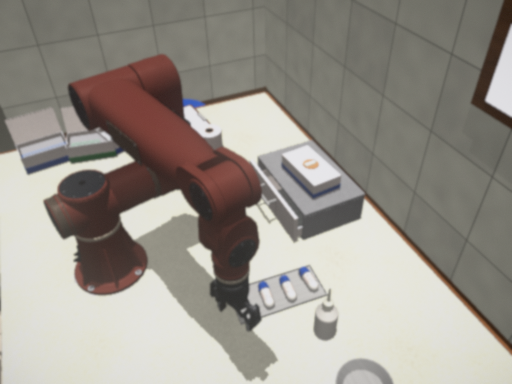

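View pics/wrist0.png

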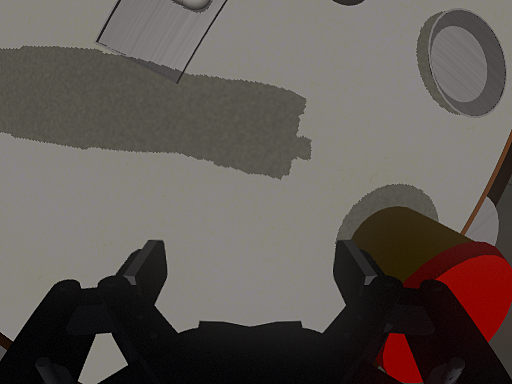

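```bash
python3 - <<'E'
import cv2
a=cv2.imread('pics/scene0.png'); b=cv2.imread('pics/side0.png')
cv2.imwrite('pics/s_cab.png',cv2.resize(a[125:255,130:280],None,fx=5,fy=4.6,interpolation=cv2.INTER_CUBIC))
cv2.imwrite('pics/d_cab.png',cv2.resize(b[130:320,240:390],None,fx=4,fy=3,interpolation=cv2.INTER_CUBIC))
E
```

```text
(no output)
```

View pics/s_cab.png

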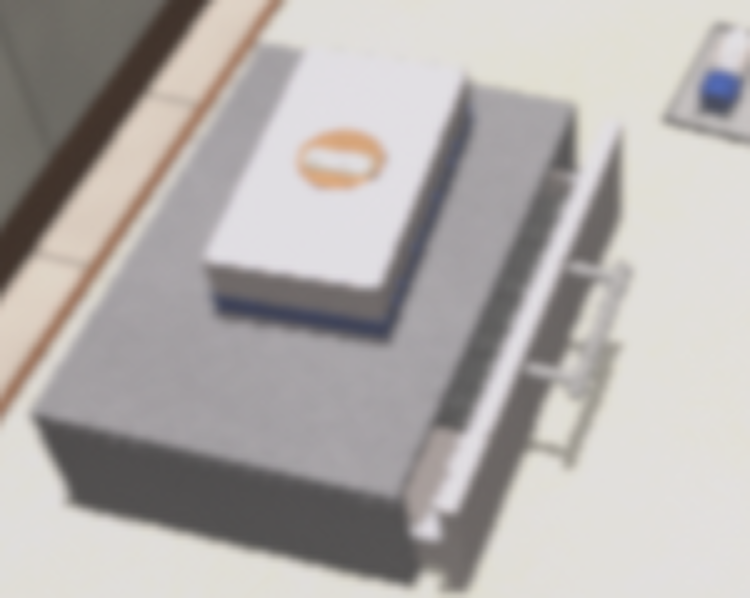

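View pics/d_cab.png

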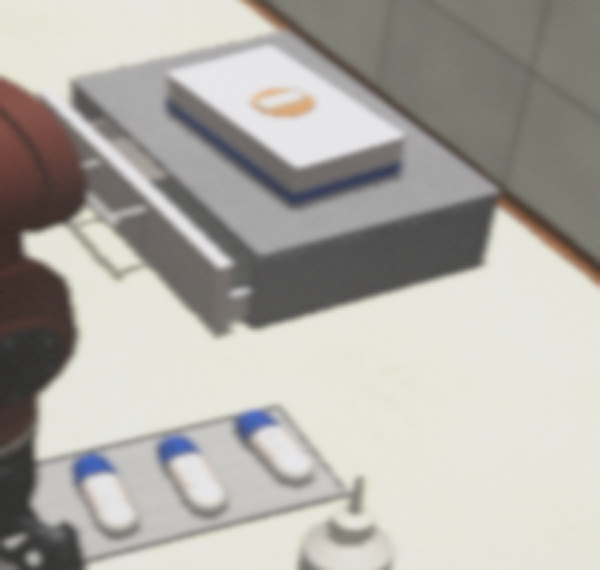

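```bash
cat >> h.py <<'E'
def ray(c,u,v,fish=False):
    R,t,K=cam(c)
    if fish:
        a=np.array([(u-K[0,2])/K[0,0],(v-K[1,2])/K[1,1]]); th=np.linalg.norm(a)
        d=np.r_[a/max(th,1e-9)*np.sin(th),np.cos(th)]
    else: d=np.array([(u-K[0,2])/K[0,0],(v-K[1,2])/K[1,1],1])
    return -R.T@t, R.T@d
def onz(c,u,v,z,fish=False):
    o,d=ray(c,u,v,fish); return (o+d*(z-o[2])/d[2])[:2]
def proj(c,P,fish=False):
    R,t,K=cam(c); p=R@np.array(P,float)+t
    if fish:
        th=np.arctan2(np.hypot(p[0],p[1]),p[2]); n=np.hypot(p[0],p[1]); q=p[:2]/max(n,1e-9)*th
    else: q=p[:2]/p[2]
    return K[0,0]*q[0]+K[0,2],K[1,1]*q[1]+K[1,2]
E
python3 - <<'E'
from h import *
s=r.capture('scene'); d=r.capture('side')
f=lambda c,u,v,z:print(onz(c,u,v,z).round(1))
A=onz(s,244.4,147.8,130);B=onz(s,210,233.3,130);C=onz(d,304.5,215.7,130)
print('cab',A,B,np.linalg.norm(A-B),C,'yaw',np.degrees(np.arctan2(*(A-B)[::-1])))
a=onz(s,255.6,182.6,103);b=onz(s,245,209.3,103);print('bar',a,b,np.linalg.norm(a-b))
# front top edge z=124
a=onz(s,615/5+130,122/4.6+125,124);b=onz(s,447/5+130,510/4.6+125,124);print('front',a,b,np.linalg.norm(a-b))
a=onz(d,48/4+240,97/3+130,124);b=onz(d,225/4+240,265/3+130,124);print('front side',a,b,np.linalg.norm(a-b))
# colours
for nm,c,z in(('scene',s,20),('side',d,20)):
    hsv=cv2.cvtColor(c['image'],cv2.COLOR_BGR2HSV)
    for col,lo,hi,zz in(('blue',(100,120,60),(135,255,255),20),('green',(45,100,60),(85,255,255),21)):
        m=cv2.inRange(hsv,lo,hi); n,l,st,ce=cv2.connectedComponentsWithStats(m)
        for i in range(1,n):
            if st[i,4]>15: print(nm,col,st[i].tolist(),ce[i].round(1),onz(c,*ce[i],zz).round(0))
E
```

```text
cab [ 663.73732098 -168.76247971] [651.12673969 215.7705629 ] 384.73976609946044 [ 662.47959381 -180.99615322] yaw -88.12168487864588
bar [580.60513977 -42.27509378] [580.81888605  78.78568178] 121.06096425766926
front [ 628.91568352 -165.59847696] [621.35134655 212.50960956] 378.1837440844091
front side [621.79906818 186.46187454] [ 633.46567464 -175.00482773] 361.6549274553264
scene blue [290, 145, 5, 4, 16] [291.9 146.3] [ 512. -337.]
scene blue [307, 150, 5, 4, 18] [309.2 151.3] [ 437. -330.]
scene green [206, 305, 19, 10, 116] [215.  309.6] [572. 404.]
scene green [264, 317, 19, 14, 125] [273.  323.5] [392. 391.]
side blue [183, 99, 21, 8, 100] [191.7 102.4] [593. 930.]
side blue [300, 268, 7, 6, 24] [302.9 269.9] [ 591. -313.]
side blue [281, 276, 6, 6, 24] [283.3 278.5] [ 514. -318.]
side blue [259, 282, 8, 6, 28] [262.4 284.6] [ 440. -311.]
```

Emit:
send_rows(plan="0 0 0.03 0;0.012 0.028 0.01 0.06;0.012 0.028 0.01 0.06;0.012 0.028 0.01 0.06;0.012 0.028 0.01 0.06;0.012 0.028 0.01 0.06;0.012 0.028 0.01 0.06;0.012 0.028 0.01 0.06;0.012 0.028 0.01 0.06;0.012 0.028 0.01 0.06;0.012 0.028 0.01 0.06;0.012 0.028 0.01 0.06;0.012 0.028 0.01 0.06;0.012 0.028 0.01 0.06;0.012 0.028 0.01 0.06;0.012 0.028 0.01 0.06;0.012 0.028 0.01 0.06;0.012 0.028 0.01 0.06;0.012 0.028 0.01 0.06;0.012 0.028 0.01 0.06", claw=0.032)

```text
clock: 1.92
ee_pos: [496.7, -3.1, 465.9]
tcp_rot: [0.694, 0.72, 0.0, 0.0]
force: [0.3, -0.7, -0.5]
grip_width: 0.377
```

```bash
python3 - <<'E'
from h import *
s=r.state(); print(s['clock'],s['ee_pos'],s['tcp_rot'],s['grip_width'])
c=cap('wrist','w1'); cap('scene','s1'); cap('side','d1')
E
```

```text
1.9167 [496.70947076  -3.05315777 465.87826114] [6.94242930e-01 7.19740720e-01 1.01996348e-04 1.99928085e-04] 0.37721796965911264
```

View pics/w1.png

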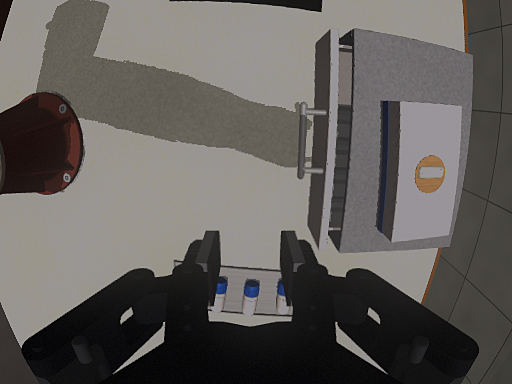

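View pics/s1.png

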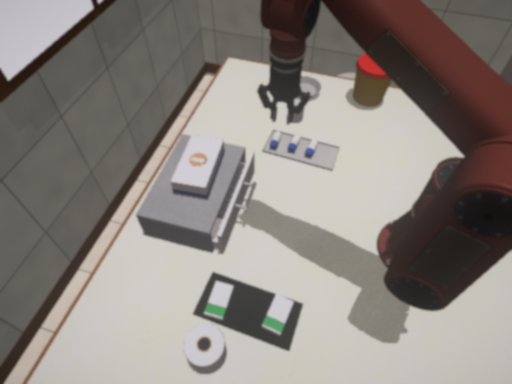

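View pics/d1.png

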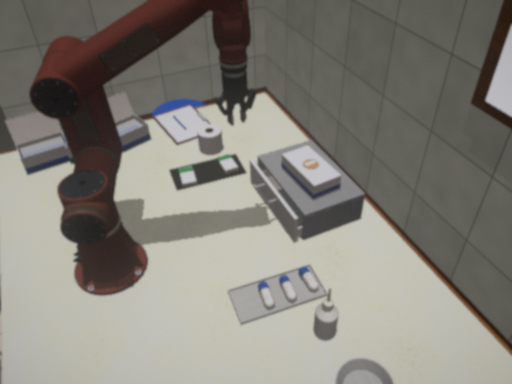

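```bash
python3 - <<'E'
from h import *
c=r.capture('wrist'); im=c['image']
cv2.imwrite('pics/w1z.png',cv2.resize(im[80:200,270:370],None,fx=5,fy=5,interpolation=cv2.INTER_CUBIC))
print(onz(c,303,103,103,1),onz(c,303,178,103,1))
for u,v in((354,30),(341,250)): print(onz(c,u,v,130,1))
E
```

```text
[582.48823841  81.59902176] [590.99901391 -45.71215286]
[657.5188459  210.63757405]
[ 669.26341773 -169.39901205]
```

View pics/w1z.png

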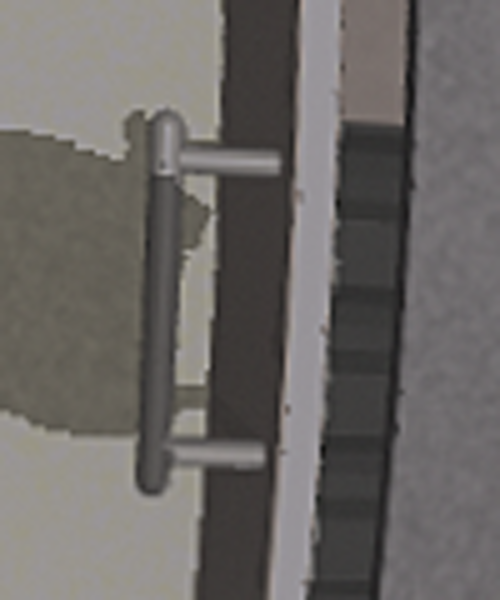

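Emit:
send_rows(plan="0.02 0.005 -0.04 0;0.02 0.005 -0.04 0;0.02 0.005 -0.04 0;0.02 0.005 -0.04 0;0.006 0.002 -0.04 0;0 0 -0.04 0;0 0 -0.02 0;0 0 -0.01 0;0 0 0 0;0 0 0 0")

```text
clock: 2.95
ee_pos: [576.5, 15.0, 208.2]
tcp_rot: [0.696, 0.718, 0.0, 0.0]
force: [0.7, -0.2, 0.9]
grip_width: 0.374
```

```bash
python3 - <<'E'
from h import *
s=r.state(); print(s['clock'],s['ee_pos'],s['tcp_rot'],s['grip_width'])
c=cap('wrist','w2')
E
```

```text
2.95 [576.50883468  15.04341974 208.20087263] [6.95833672e-01 7.18202834e-01 1.93772840e-04 3.89814818e-04] 0.3741647146186087
```

View pics/w2.png

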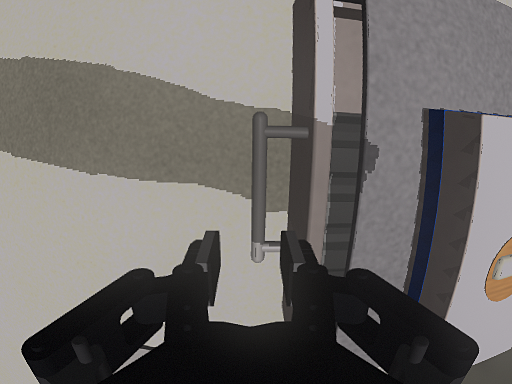

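```bash
python3 - <<'E'
from h import *
c=r.capture('wrist')
for u,v in((260,117),(258.5,258)): print(onz(c,u,v,101,1))
R,t,K=cam(c);print(-R.T@t)
print(proj(c,[576.5,15,208],1))
E
```

```text
[583.80766037  79.06096992]
[587.63808604 -44.64595822]
[574.68405046  85.43198879 338.32683638]
(np.float64(247.89123664890735), np.float64(255.9751328984796))
```

Emit:
send_rows(plan="0.008 0.002 -0.02 0;0 0 -0.02 0;0 0 -0.02 0;0 0 -0.02 0;0 0 -0.015 0;0 0 -0.01 0;0 0 -0.008 0;0 0 0 0;0 0 0 0")

```text
clock: 3.8
ee_pos: [585.8, 17.6, 96.0]
tcp_rot: [0.695, 0.719, 0.001, 0.001]
force: [0.2, -0.1, 0.3]
grip_width: 0.378
```

Emit:
send_rows(plan="0 0 0 0;0 0 0 0;0 0 0 0;0 0 0 0;0 0 0 0;0 0 0 0", claw=0)

```text
clock: 4.3
ee_pos: [585.1, 17.7, 95.2]
tcp_rot: [0.695, 0.719, 0.0, 0.001]
force: [-2.1, 0.7, 6.3]
grip_width: 0.12
```

Emit:
send_rows(plan="-0.005 -0.0002 0 0;-0.01 -0.0003 0 0;-0.01 -0.0003 0 0;-0.01 -0.0003 0 0;-0.01 -0.0003 0 0;-0.01 -0.0003 0 0;-0.01 -0.0003 0 0;-0.01 -0.0003 0 0;-0.01 -0.0003 0 0;-0.01 -0.0003 0 0;-0.01 -0.0003 0 0;-0.01 -0.0003 0 0;-0.01 -0.0003 0 0;-0.01 -0.0003 0 0;-0.005 0 0 0;0 0 0 0")

```text
clock: 5.63
ee_pos: [444.0, 14.5, 95.2]
tcp_rot: [0.695, 0.719, 0.001, 0.0]
force: [-1.0, 5.8, 8.9]
grip_width: 0.117
```

Emit:
send_rows(plan="-0.003 -0.0001 0 0;-0.003 -0.0001 0 0;-0.003 -0.0001 0 0;0 0 0 0")

```text
clock: 5.97
ee_pos: [435.5, 14.3, 95.2]
tcp_rot: [0.695, 0.719, 0.001, 0.0]
force: [-2.8, 6.7, 9.6]
grip_width: 0.116
```

Emit:
send_rows(plan="-0.003 -0.0001 0 0;-0.003 -0.0001 0 0;-0.002 -0.0001 0 0;0 0 0 0")

```text
clock: 6.3
ee_pos: [427.6, 14.1, 95.2]
tcp_rot: [0.695, 0.719, 0.001, -0.0]
force: [-1.5, 7.0, 10.7]
grip_width: 0.111
```

Emit:
send_rows(plan="-0.003 -0.0001 0 0;-0.003 -0.0001 0 0;0 0 0 0")

```text
clock: 6.55
ee_pos: [426.6, 14.0, 95.3]
tcp_rot: [0.695, 0.719, 0.006, 0.004]
force: [31.7, 10.9, -13.0]
grip_width: 0.116
```

Emit:
send_rows(plan="-0.002 -0.0001 0 0;-0.002 -0.0001 0 0;0 0 0 0")

```text
clock: 6.8
ee_pos: [426.4, 14.0, 95.4]
tcp_rot: [0.695, 0.719, 0.01, 0.006]
force: [57.5, 16.5, -30.7]
grip_width: 0.117
```

Emit:
send_rows(plan="0.003 0 0 0;0.003 0 0 0;0.003 0 0 0;0 0 0 0;0 0 0 0")

```text
clock: 7.22
ee_pos: [427.2, 14.1, 95.2]
tcp_rot: [0.695, 0.719, 0.002, -0.0]
force: [0.3, 9.1, 9.5]
grip_width: 0.117
```

Emit:
send_rows(plan="0 0 0 0;0 0 0 0;0 0 0 0;0 0 0 0;0 0 0.02 0;0 0 0.03 0;-0.002 0 0.04 0;-0.01 -0.02 0.04 0.12;-0.01 -0.03 0.04 0.12;-0.01 -0.03 0.04 0.12;0 -0.03 0.04 0.12;0 -0.03 0.04 0.12;0 -0.03 0.04 0.12;0 0 0 0;0 0 0 0", claw=0.032)

```text
clock: 8.47
ee_pos: [399.7, -130.2, 386.0]
tcp_rot: [0.401, 0.916, -0.0, 0.001]
force: [-0.3, 0.4, -1.1]
grip_width: 0.379
```

```bash
python3 - <<'E'
from h import *
s=r.state(); print(s['clock'],s['ee_pos'],s['tcp_rot'],s['joints'])
cap('wrist','w3'); cap('scene','s3'); cap('side','d3')
E
```

```text
8.4667 [ 399.74249864 -130.19416781  386.03558763] [ 4.00850496e-01  9.16142811e-01 -2.89097510e-04  1.07068800e-03] [-6.28157889e-01 -3.49786499e-01 -5.97352853e-02  1.85863203e+00
 -1.06446972e-04  1.96732533e-01]
```

View pics/w3.png

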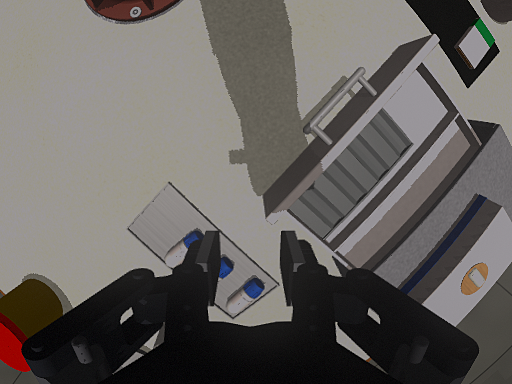

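View pics/s3.png

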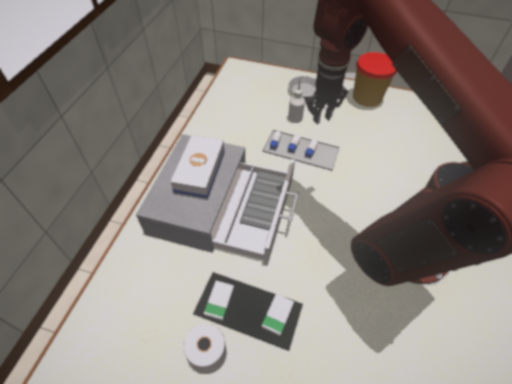

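Emit:
send_rows(plan="0.025 0.018 0 0.107;0.025 0.018 0 0.107;0.025 0.018 0 0.107;0.025 0.018 0 0.107;0.025 0.018 0 0.107;0.025 0.018 0 0.107;0.025 0.018 0 0.107;0.025 0.018 0 0.106;0 0 0 0;0 0 0 0;0 0 0 0", claw=0.06)

```text
clock: 9.53
ee_pos: [598.7, 16.1, 384.0]
tcp_rot: [-0.016, 1.0, 0.0, -0.001]
force: [-0.7, 0.3, 0.5]
grip_width: 0.704
```

```bash
python3 - <<'E'
from h import *
s=r.state(); print(s['clock'],s['ee_pos'],s['tcp_rot'],s['joints'])
c=cap('wrist','w4'); R,t,K=cam(c); print(-R.T@t)
E
```

```text
9.5333 [598.66572536  16.10360645 384.03009401] [-1.62754772e-02  9.99867172e-01  1.17501204e-04 -8.55896600e-04] [-1.91175447e-01  1.93769047e-01  4.52695281e-01  1.83144605e+00
 -1.22608911e-04 -2.23727745e-01]
[528.13006951  13.12086026 513.28034941]
```

View pics/w4.png

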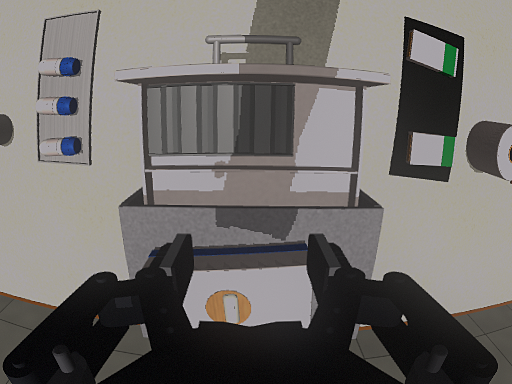

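```bash
python3 - <<'E'
import cv2
a=cv2.imread('pics/w4.png')
cv2.imwrite('pics/w4z.png',cv2.resize(a[25:220,110:400],None,fx=2.75,fy=3,interpolation=cv2.INTER_CUBIC))
b=cv2.hconcat([cv2.resize(a[0:190,0:130],None,fx=3,fy=3,interpolation=cv2.INTER_CUBIC),cv2.resize(a[0:190,380:512],None,fx=3,fy=3,interpolation=cv2.INTER_CUBIC)])
cv2.imwrite('pics/w4y.png',b)
E
```

```text
(no output)
```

View pics/w4z.png

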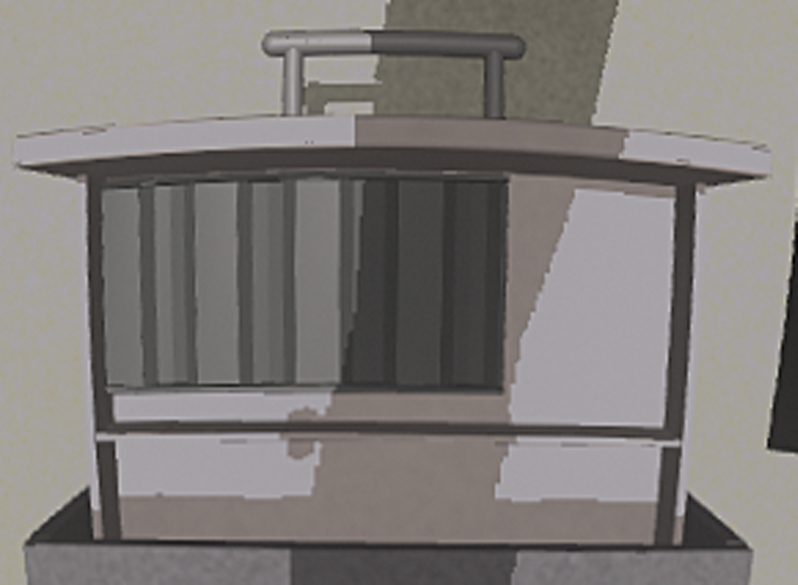

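View pics/w4y.png

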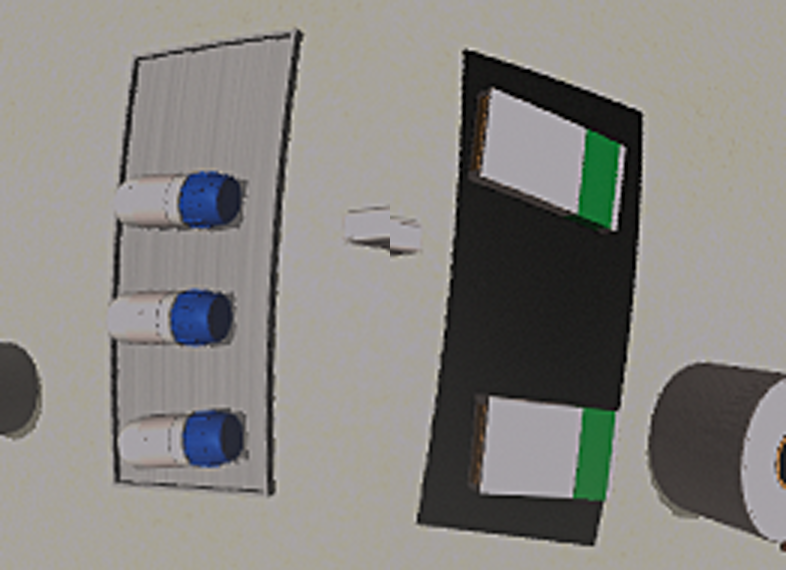

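```bash
python3 - <<'E'
from h import *
c=r.capture('wrist')
g=lambda u,v,z: onz(c,u/2.75+110,v/3+25,z,1).round(1)
print('bar',g(268,42,100),g(520,45,100))
print('front top outer corners',g(15,135,124),g(770,150,124), 'inner bottom',g(22,165,124),g(765,180,124))
print('cab front',g(28,545,130),g(750,548,130))
for u in (142,195,240,296,342,395,443,497): print('trough',g(u,280,32))
print('insert top/bot',g(300,180,33),g(300,386,33), g(105,385,33),g(505,385,33))
print('walls z56',g(88,300,56),g(103,300,56),g(672,300,56),g(693,300,56))
print('divider z56',g(100,437,56),g(680,442,56))
h=lambda u,v,z: onz(c,(u/3 if u<390 else u/3+250),v/3,z,1).round(1)
# carton tops z=21 : corners
for nm,q in(('A',((490,88),(628,147),(613,230),(478,178))),('B',((489,396),(614,410),(605,500),(482,494)))):
    P=np.array([h(u,v,21) for u,v in q]); print(nm,P.tolist(),P.mean(0),[np.linalg.norm(P[i]-P[(i+1)%4]).round(1) for i in range(4)])
# tubes at axis height z=20
for a,b in(((115,202),(242,199)),((107,318),(233,318)),((118,440),(243,437))):
    A=h(*a,20);B=h(*b,20); print('tube',A,B,(A+B)/2,np.linalg.norm(A-B))
for q in((136,58),(298,34),(272,492),(117,483)): print('tray',h(*q,9))
E
```

```text
bar [429.8 -48.5] [426.6  77.8]
front top outer corners [ 471.4 -173.8] [465.1 205.5] inner bottom [ 486.  -169.4] [479.8 203.2]
cab front [ 666.8 -171.6] [656.  212.4]
trough [ 544.9 -132. ]
trough [545.2 -98.9]
trough [545.3 -71.5]
trough [545.  -38.2]
trough [544.5 -11.2]
trough [543.6  19.8]
trough [542.4  47.8]
trough [540.8  79.7]
insert top/bot [490.7 -37. ] [602.8 -34.7] [ 603.8 -156.8] [598.   87.5]
walls z56 [ 554.1 -158.3] [ 554.3 -148.8] [543.3 180.3] [542.2 193.6]
divider z56 [ 628.9 -153.1] [620.4 193.2]
A [[352.3, 305.0], [365.7, 417.4], [425.5, 404.5], [412.6, 296.0]] [389.025 355.725] [np.float64(113.2), np.float64(61.2), np.float64(109.3), np.float64(61.0)]
B [[545.7, 313.0], [543.4, 416.7], [603.9, 419.4], [607.0, 316.4]] [575.    366.375] [np.float64(103.7), np.float64(60.6), np.float64(103.0), np.float64(61.4)]
tube [ 429.5 -404. ] [ 441.9 -297.8] [ 435.7 -350.9] 106.9214665069648
tube [ 506.8 -410.9] [ 515.8 -303.9] [ 511.3 -357.4] 107.37783756436893
tube [ 589.2 -406.5] [ 590.4 -299.7] [ 589.8 -353.1] 106.80674136027183
tray [ 326.6 -403. ]
tray [ 335.5 -270.7]
tray [ 627.5 -287.1]
tray [ 620.5 -420.6]
```

```bash
python3 - <<'E'
from h import *
s=r.capture('scene'); d=r.capture('side')
cv2.imwrite('pics/s5.png',cv2.resize(s['image'][70:200,240:370],None,fx=5,fy=4.6))
cv2.imwrite('pics/d5.png',cv2.resize(d['image'][250:380,220:370],None,fx=5,fy=4.6))
print(onz(s,296,121,0),onz(d,325,337,0), onz(s,298,86,215),onz(d,329,292,215))
E
```

```text
[ 534.73554091 -515.98562912] [ 537.24464478 -555.34104647] [ 538.57904933 -480.40274084] [ 535.37247471 -548.15332733]
```

View pics/s5.png

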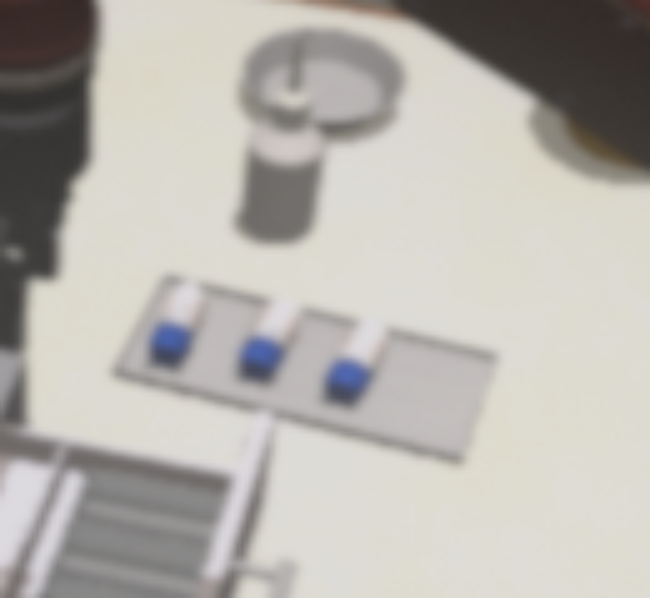

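View pics/d5.png

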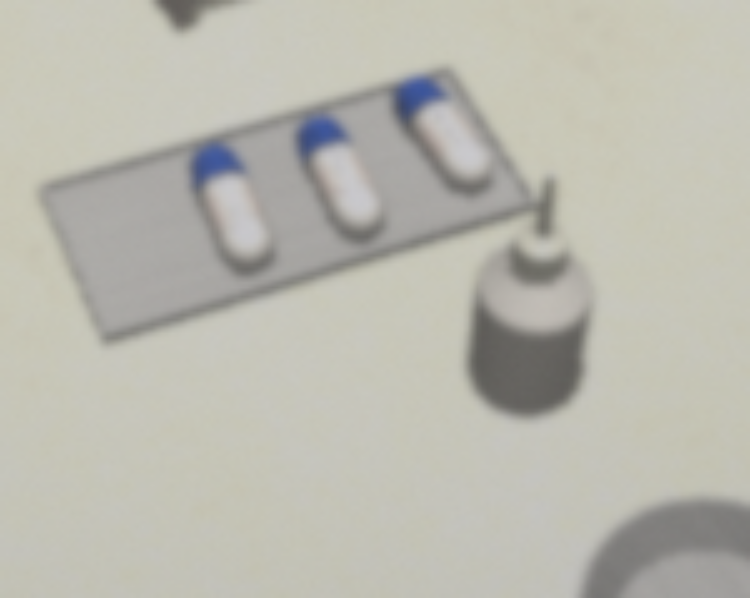

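Emit:
send_rows(plan="-0.0064 -0.029 -0.004 -0.12;-0.0064 -0.029 -0.004 -0.12;-0.0064 -0.029 -0.004 -0.12;-0.0064 -0.029 -0.004 -0.12;-0.0064 -0.029 -0.004 -0.12;-0.0064 -0.029 -0.004 -0.12;-0.0064 -0.029 -0.004 -0.12;-0.0064 -0.029 -0.008 -0.12;-0.0064 -0.029 -0.01 -0.12;-0.0064 -0.029 -0.01 -0.12;-0.0064 -0.029 -0.01 -0.12;-0.0064 -0.029 -0.01 -0.12;-0.0064 -0.029 -0.01 -0.12;-0.0064 -0.02 -0.01 -0.12;0 0 0 0;0 0 0 0;0 0 0 0", claw=0.06)

```text
clock: 11.15
ee_pos: [509.6, -381.3, 289.7]
tcp_rot: [0.733, 0.68, 0.0, 0.0]
force: [-0.3, 0.4, 0.6]
grip_width: 0.704
```

```bash
python3 - <<'E'
from h import *
s=r.state(); print(s['clock'],s['ee_pos'],s['tcp_rot'],s['joints'])
c=cap('wrist','w6')
E
```

```text
11.15 [ 509.61045674 -381.28730841  289.67888955] [7.33052478e-01 6.80171931e-01 1.56323620e-04 4.29058142e-04] [-8.47559047e-01  2.34502956e-01  3.22134360e-01  1.65757762e+00
  3.33796140e-04  7.98039255e-01]
```

View pics/w6.png

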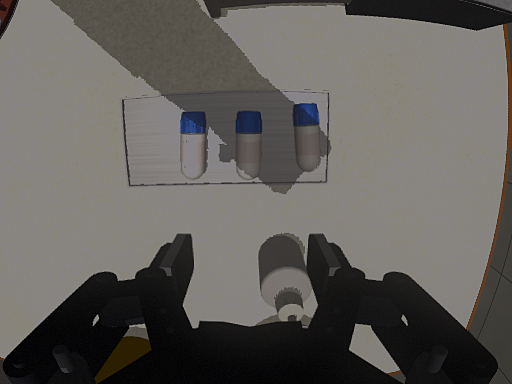

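```bash
cat > tubes.py <<'E'
from h import *
def tubes(c,zc=20):
    im=c['image'];hsv=cv2.cvtColor(im,cv2.COLOR_BGR2HSV)
    m=cv2.inRange(hsv,(100,120,30),(130,255,255)); n,l,st,ce=cv2.connectedComponentsWithStats(m)
    return [(ce[i].round(1).tolist(),st[i].tolist(),onz(c,*ce[i],zc,1).round(1).tolist()) for i in range(1,n) if st[i,4]>100]
E
python3 - <<'E'
from tubes import *
c=r.capture('wrist')
for a,b in(((193.5,112),(194,179)),((249,111),(249,179)),((305,103),(309,171))):
    A=onz(c,*a,20,1);B=onz(c,*b,20,1);print(A.round(1),B.round(1),(A+B)/2,np.linalg.norm(A-B),'axis',np.arctan2(*(A-B)[::-1]))
for q in tubes(c): print(q)
s=r.state();print(proj(c,[*s['ee_pos'][:2],26],1))
E
```

```text
[ 440.6 -308.5] [ 431.3 -400.9] [ 435.95797514 -354.70237569] 92.79098964862781 axis 1.4712439891787585
[ 514.8 -314. ] [ 507.9 -406.8] [ 511.35088239 -360.37401475] 93.07796031622978 axis 1.496726696902908
[ 590.4 -307.4] [ 591.9 -401.3] [ 591.14621037 -354.33253207] 93.91470323450986 axis 1.5872748564242456
([305.7, 114.2], [292, 104, 26, 21, 451], [590.4, -322.6])
([192.4, 122.1], [180, 112, 26, 21, 496], [437.7, -322.1])
([248.4, 121.9], [235, 112, 27, 21, 505], [512.9, -328.5])
(np.float64(249.25540253558572), np.float64(161.19201602349344))
```

Emit:
send_rows(plan="0.002 0.021 -0.03 0;0 0 -0.035 0;0 0 -0.035 0;0 0 -0.035 0;0 0 -0.035 0;0 0 -0.03 0;0 0 -0.025 0;0 0 -0.02 0;0 0 -0.012 0;0 0 -0.0065 0;0 0 0 0;0 0 0 0")

```text
clock: 12.25
ee_pos: [512.5, -360.9, 26.6]
tcp_rot: [0.733, 0.68, 0.0, 0.001]
force: [0.2, 0.1, 0.0]
grip_width: 0.704
```

```bash
python3 - <<'E'
from h import *
c=cap('wrist','w7')
E
```

```text
(no output)
```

View pics/w7.png

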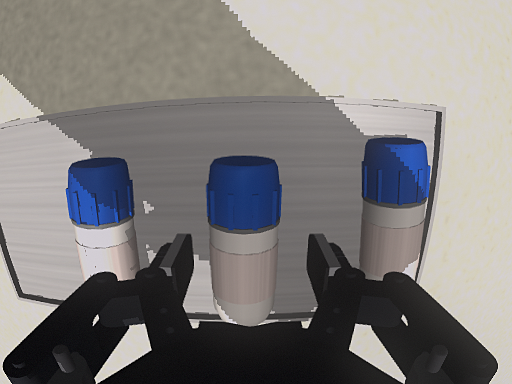

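Emit:
send_rows(plan="0 0 0 0;0 0 0 0;0 0 0 0;0 0 0 0;0 0 0 0;0 0 0 0;0 0 0.02 0;0 0 0.03 0;0 0 0 0", claw=0)

```text
clock: 13.05
ee_pos: [513.9, -362.8, 81.4]
tcp_rot: [0.733, 0.68, 0.0, 0.004]
force: [0.4, -1.3, 0.9]
grip_width: 0.37
```

```bash
python3 - <<'E'
from h import *
c=cap('wrist','w8'); cap('side','d8')
E
```

```text
(no output)
```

View pics/w8.png

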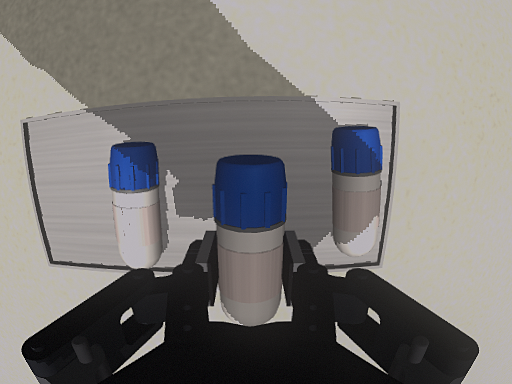

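Emit:
send_rows(plan="0 0 0.035 0.1;0 0 0.035 0.115;0 0.01 0.02 0.115;0.003 0.027 0 0.115;0.003 0.027 0 0.115;0.003 0.027 0 0.115;0.003 0.027 0 0.115;0.003 0.027 0 0.115;0.003 0.027 0 0.115;0.003 0.027 0 0.115;0.003 0.027 0 0.115;0.003 0.027 0 0.115;0.003 0.027 0 0.115;0.003 0.02 0 0.115;0.003 0.006 0 0.077;0 0 0 0;0 0 0 0;0 0 0 0")

```text
clock: 14.65
ee_pos: [547.5, -55.2, 164.7]
tcp_rot: [-0.011, 1.0, 0.0, -0.0]
force: [-0.3, -0.5, -0.9]
grip_width: 0.371
```

```bash
python3 - <<'E'
from h import *
s=r.state();print(s['ee_pos'],s['tcp_rot'],2*np.arctan2(s['tcp_rot'][1],s['tcp_rot'][0]))
c=cap('wrist','w9')
E
```

```text
[547.47156365 -55.17634299 164.70694285] [-1.09342714e-02  9.99940122e-01  9.82163956e-05 -4.30171400e-04] 3.1634616342674113
```

View pics/w9.png

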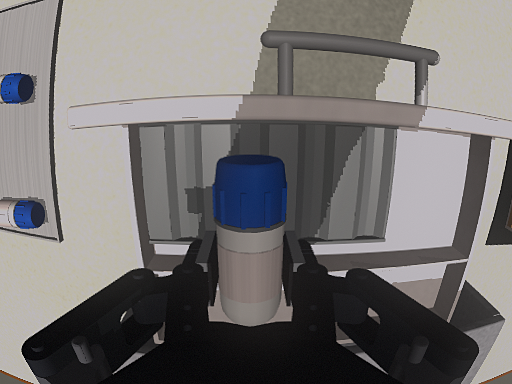

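```bash
cat >> h.py <<'E'
YAW=0.026
H0=np.array([428+117.5,14.6+117.5*YAW])
def D(dx,dy,z): # drawer frame about hollow row centre
    return [H0[0]+dx-YAW*dy,H0[1]+dy+YAW*dx,z]
HY=[-133,-73,-13,47]
E
python3 - <<'E'
from h import *
im=cv2.imread('pics/w9.png'); c=r.capture('wrist')
for y in HY:
  for e in(-16,16):
    for dx in(-56,-30,0,30,56):
        u,v=proj(c,D(dx,y+e,32),1); cv2.circle(im,(int(u),int(v)),1,(0,0,255),-1)
for dx,dy in((-62,65),(-62,175),(78,65),(78,175)):
    u,v=proj(c,D(dx,dy,20),1); cv2.circle(im,(int(u),int(v)),2,(255,0,255),-1)
cv2.imwrite('pics/w9o.png',im)
E
```

```text
(no output)
```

View pics/w9o.png

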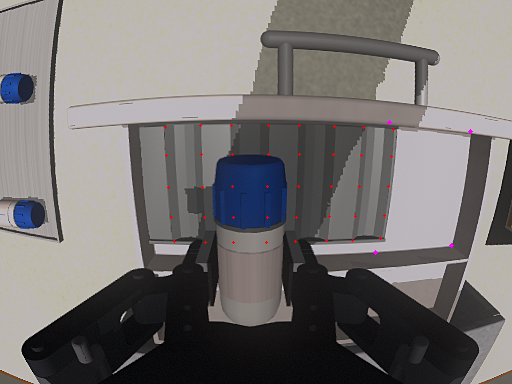

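Emit:
send_rows(plan="0 0 -0.03 0;0 0 -0.03 0;0 0 -0.025 0;0 0 -0.015 0;0 0 -0.01 0;0 0 -0.004 0;0 0 0 0;0 0 0 0;0 0 0 0")

```text
clock: 15.5
ee_pos: [548.7, -55.0, 52.7]
tcp_rot: [-0.012, 1.0, -0.0, 0.001]
force: [-0.4, 1.4, -0.9]
grip_width: 0.369
```

Emit:
send_rows(plan="-0.001 0 -0.002 0;0 0 -0.002 0;0 0 -0.001 0;0 0 0 0;0 0 0 0")

```text
clock: 15.92
ee_pos: [547.8, -54.8, 47.6]
tcp_rot: [-0.013, 1.0, -0.0, 0.001]
force: [0.2, 1.3, 5.7]
grip_width: 0.373
```

Emit:
send_rows(plan="0 0 0 0;0 0 0 0;0 0 0 0;0 0 0 0;0 0 0.02 0;0 0 0.03 0;0 0 0.04 0;0 -0.01 0.04 -0.1;0 -0.03 0.03 -0.12;0 -0.03 0 -0.12;0 -0.03 0 -0.12;0 -0.03 0 -0.12;0 0 0 0;0 0 0 0", claw=0.045)

```text
clock: 17.08
ee_pos: [546.5, -185.3, 205.3]
tcp_rot: [0.275, 0.962, 0.0, -0.0]
force: [0.4, -0.4, -0.0]
grip_width: 0.53
```

```bash
python3 - <<'E'
from tubes import *
s=r.state();print(s['clock'],s['ee_pos'],s['tcp_rot'],2*np.arctan2(s['tcp_rot'][1],s['tcp_rot'][0]))
c=cap('wrist','w10')
for q in tubes(c): print(q)
print(tubes(c,40.5))
E
```

```text
17.0833 [ 546.45339547 -185.31202935  205.3257079 ] [ 2.74776264e-01  9.61508118e-01  1.68009975e-04 -3.40407375e-04] 2.584878608743991
([342.7, 87.6], [323, 69, 41, 39, 927], [517.1, -49.8])
([97.4, 161.4], [84, 144, 31, 34, 593], [437.1, -328.1])
([475.1, 281.4], [433, 239, 79, 78, 1412], [883.6, 34.2])
([164.2, 257.5], [157, 248, 17, 19, 174], [579.1, -329.9])
[([342.7, 87.6], [323, 69, 41, 39, 927], [515.1, -56.2]), ([97.4, 161.4], [84, 144, 31, 34, 593], [440.4, -316.4]), ([475.1, 281.4], [433, 239, 79, 78, 1412], [857.7, 22.3]), ([164.2, 257.5], [157, 248, 17, 19, 174], [573.0, -318.1])]
```

View pics/w10.png

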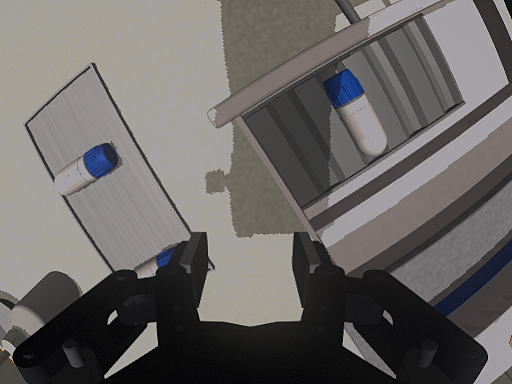

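Emit:
send_rows(plan="0.005 -0.019 0 -0.111;0.005 -0.019 0 -0.111;0.005 -0.019 0 -0.111;0.005 -0.019 0 -0.111;0.005 -0.019 0 -0.111;0.005 -0.019 -0.01 -0.111;0.005 -0.019 -0.02 -0.111;0.005 -0.019 -0.03 -0.111;0.005 -0.017 -0.03 -0.11;0 0 -0.01 0;0 0 0 0;0 0 0 0", claw=0.06)

```text
clock: 18.13
ee_pos: [591.9, -351.5, 105.9]
tcp_rot: [0.699, 0.715, 0.0, -0.001]
force: [0.1, 0.3, 0.5]
grip_width: 0.704
```

```bash
python3 - <<'E'
from tubes import *
s=r.state();print(s['clock'],s['ee_pos'],s['tcp_rot'],2*np.arctan2(s['tcp_rot'][1],s['tcp_rot'][0]))
c=cap('wrist','w11')
for q in tubes(c): print(q)
E
```

```text
18.1333 [ 591.86162341 -351.48062578  105.85682056] [ 6.99375433e-01  7.14754203e-01  1.36075993e-04 -6.44077032e-04] 1.5925456254255728
([246.5, 166.8], [223, 145, 48, 45, 1909], [589.2, -323.6])
([64.7, 166.8], [47, 146, 37, 40, 1153], [434.9, -324.1])
```

View pics/w11.png

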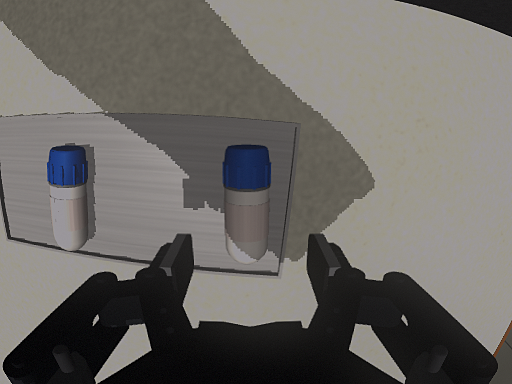

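Emit:
send_rows(plan="-0.001 -0.004 -0.03 0;0 0 -0.025 0;0 0 -0.015 0;0 0 -0.006 0;0 0 -0.003 0;0 0 0 0;0 0 0 0")

```text
clock: 18.77
ee_pos: [591.9, -357.6, 29.1]
tcp_rot: [0.7, 0.714, 0.0, 0.001]
force: [0.6, -0.4, -0.1]
grip_width: 0.701
```

Emit:
send_rows(plan="0 0 0 0;0 0 0 0;0 0 0 0;0 0 0 0;0 0 0 0;0 0 0 0;0 0 0.02 0;0 0 0.03 0;0 0 0 0", claw=0)

```text
clock: 19.52
ee_pos: [593.0, -359.0, 83.2]
tcp_rot: [0.701, 0.713, 0.0, 0.004]
force: [0.6, -1.1, 1.7]
grip_width: 0.376
```

```bash
python3 - <<'E'
from h import *
c=cap('wrist','w12')
E
```

```text
(no output)
```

View pics/w12.png

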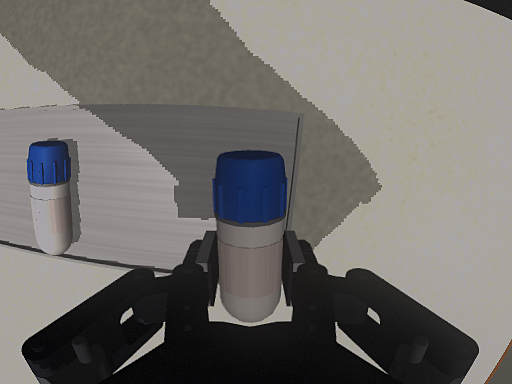

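Emit:
send_rows(plan="0 0 0.035 0.1;0 0 0.035 0.115;0 0.01 0.02 0.115;-0.004 0.032 0 0.115;-0.004 0.032 0 0.115;-0.004 0.032 0 0.115;-0.004 0.032 0 0.115;-0.004 0.032 0 0.115;-0.004 0.032 0 0.115;-0.004 0.032 0 0.115;-0.004 0.032 0 0.115;-0.004 0.032 0 0.115;-0.004 0.032 0 0.115;-0.004 0.024 0 0.105;-0.003 0.008 0 0;0 0 0 0;0 0 0 0;0 0 0 0")

```text
clock: 21.07
ee_pos: [544.0, 3.8, 166.6]
tcp_rot: [-0.015, 1.0, -0.0, -0.0]
force: [-0.1, 0.2, 0.2]
grip_width: 0.372
```

```bash
python3 - <<'E'
from h import *
s=r.state();print(s['ee_pos'],2*np.arctan2(s['tcp_rot'][1],s['tcp_rot'][0]))
c=cap('wrist','w13')
E
```

```text
[544.01874475   3.75786385 166.59628906] 3.170925616383626
```

View pics/w13.png

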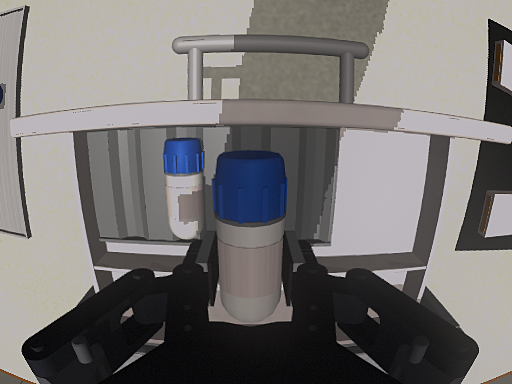

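Emit:
send_rows(plan="0.001 0.001 -0.03 0;0 0 -0.03 0;0 0 -0.025 0;0 0 -0.015 0;0 0 -0.01 0;0 0 -0.004 0;0 0 -0.002 0;0 0 0 0;0 0 0 0")

```text
clock: 21.87
ee_pos: [545.6, 5.5, 52.0]
tcp_rot: [-0.016, 1.0, -0.0, 0.001]
force: [-0.4, 0.1, -0.5]
grip_width: 0.373
```

Emit:
send_rows(plan="0 -0.001 -0.002 0;0 0 -0.0015 0;0 0 0 0;0 0 0 0")

```text
clock: 22.2
ee_pos: [546.3, 4.6, 49.0]
tcp_rot: [-0.016, 1.0, -0.0, 0.002]
force: [-0.2, 0.4, 6.8]
grip_width: 0.372
```

Emit:
send_rows(plan="0 0 0 0;0 0 0 0;0 0 0 0;0 0 0 0;0 0 0.02 0;0 0 0.03 0;0 0 0.04 0;0 -0.01 0.04 -0.1;-0.01 -0.03 0.03 -0.12;-0.01 -0.03 0 -0.12;-0.01 -0.03 0 -0.12;-0.01 -0.03 0 -0.12;-0.01 -0.03 0 -0.12;-0.01 -0.03 0 -0.12;0 0 0 0;0 0 0 0", claw=0.045)

```text
clock: 23.53
ee_pos: [484.7, -185.1, 205.8]
tcp_rot: [0.385, 0.923, 0.0, -0.0]
force: [-0.1, -0.2, -0.8]
grip_width: 0.529
```

```bash
python3 - <<'E'
from tubes import *
s=r.state();print(s['clock'],s['ee_pos'],2*np.arctan2(s['tcp_rot'][1],s['tcp_rot'][0]))
c=cap('wrist','w14')
for q in tubes(c): print(q)
for q in tubes(c,40.5): print(q[2])
E
```

```text
23.5333 [ 484.65980005 -185.06474977  205.7638895 ] 2.3509929011298847
([396.8, 76.1], [380, 58, 35, 36, 707], [521.1, 14.2])
([361.5, 115.1], [342, 96, 39, 39, 847], [524.3, -50.6])
([138.7, 230.5], [124, 213, 33, 33, 572], [437.5, -328.5])
([485.7, 297.4], [456, 257, 56, 76, 1116], [926.1, -45.5])
[515.5, 4.4]
[518.5, -56.1]
[437.3, -315.9]
[894.1, -51.4]
```

View pics/w14.png

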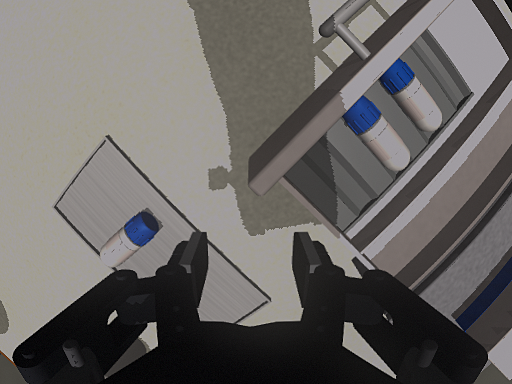

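Emit:
send_rows(plan="-0.0054 -0.019 0 -0.11;-0.0054 -0.019 0 -0.11;-0.0054 -0.019 0 -0.11;-0.0054 -0.019 0 -0.11;-0.0054 -0.019 0 -0.11;-0.0054 -0.019 -0.01 -0.11;-0.0054 -0.019 -0.02 -0.11;-0.0054 -0.019 -0.03 -0.11;-0.0054 -0.018 -0.03 0;0 0 -0.01 0;0 0 0 0;0 0 0 0", claw=0.06)

```text
clock: 24.58
ee_pos: [437.1, -352.4, 106.2]
tcp_rot: [0.74, 0.673, 0.0, -0.0]
force: [0.0, -0.0, 0.9]
grip_width: 0.698
```

```bash
python3 - <<'E'
from tubes import *
s=r.state();print(s['clock'],s['ee_pos'],2*np.arctan2(s['tcp_rot'][1],s['tcp_rot'][0]))
c=cap('wrist','w15')
for q in tubes(c): print(q)
E
```

```text
24.5833 [ 437.14021497 -352.42209347  106.15441054] 1.4758785066367142
([246.6, 164.6], [223, 143, 48, 44, 1903], [438.0, -322.8])
```

View pics/w15.png

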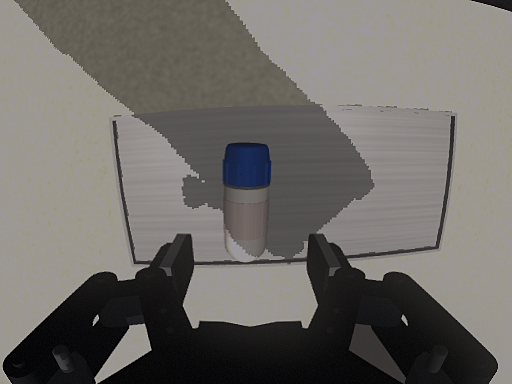

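Emit:
send_rows(plan="-0.001 -0.001 -0.03 0;0 0 -0.025 0;0 0 -0.015 0;0 0 -0.006 0;0 0 -0.003 0;0 0 0 0;0 0 0 0")

```text
clock: 25.22
ee_pos: [436.6, -355.4, 28.8]
tcp_rot: [0.74, 0.672, -0.0, 0.001]
force: [-0.1, -0.4, 0.6]
grip_width: 0.7
```

Emit:
send_rows(plan="0 0 0 0;0 0 0 0;0 0 0 0;0 0 0 0;0 0 0 0;0 0 0 0;0 0 0.02 0;0 0 0.03 0;0 0 0 0", claw=0)

```text
clock: 25.97
ee_pos: [437.5, -357.1, 82.8]
tcp_rot: [0.741, 0.672, -0.0, 0.004]
force: [0.7, -1.7, 0.9]
grip_width: 0.378
```

```bash
python3 - <<'E'
from h import *
c=cap('wrist','w16')
E
```

```text
(no output)
```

View pics/w16.png

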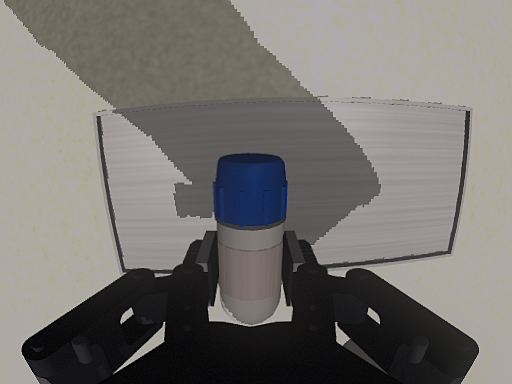

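Emit:
send_rows(plan="0 0 0.035 0.1;0 0 0.035 0.115;0 0.01 0.025 0.115;0.008 0.032 0 0.115;0.008 0.032 0 0.115;0.008 0.032 0 0.115;0.008 0.032 0 0.115;0.008 0.032 0 0.115;0.008 0.032 0 0.115;0.008 0.032 0 0.115;0.008 0.032 0 0.115;0.008 0.032 0 0.115;0.008 0.032 0 0.115;0.008 0.032 0 0.115;0.008 0.032 0 0.102;0.008 0.02 0 0;0.003 0.007 0 0;0 0 0 0;0 0 0 0;0 0 0 0")

```text
clock: 27.68
ee_pos: [542.4, 65.2, 171.7]
tcp_rot: [-0.014, 1.0, -0.0, -0.0]
force: [-0.2, 0.2, 0.1]
grip_width: 0.373
```

```bash
python3 - <<'E'
from h import *
s=r.state();print(s['ee_pos'],2*np.arctan2(s['tcp_rot'][1],s['tcp_rot'][0]))
c=cap('wrist','w17')
E
```

```text
[542.3597792   65.181063   171.68945917] 3.1693687353842948
```

View pics/w17.png

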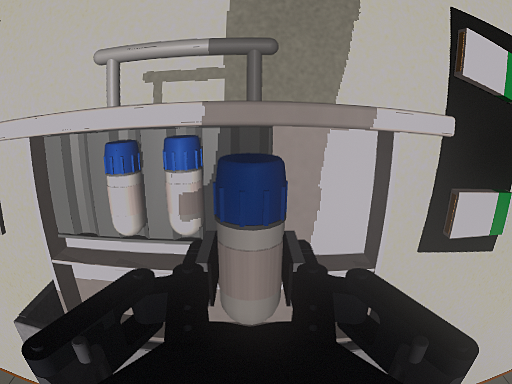

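Emit:
send_rows(plan="0.001 -0.001 -0.03 0;0 0 -0.03 0;0 0 -0.025 0;0 0 -0.015 0;0 0 -0.012 0;0 0 -0.005 0;0 0 -0.003 0;0 0 0 0;0 0 0 0;0 0 0 0")

```text
clock: 28.57
ee_pos: [544.5, 65.1, 53.2]
tcp_rot: [-0.015, 1.0, -0.0, 0.001]
force: [-0.2, -0.3, -0.7]
grip_width: 0.373
```

Emit:
send_rows(plan="0 -0.0005 -0.002 0;0 0 -0.002 0;0 0 0 0;0 0 0 0")

```text
clock: 28.9
ee_pos: [544.7, 64.6, 49.0]
tcp_rot: [-0.015, 1.0, -0.0, 0.001]
force: [1.1, 0.6, 4.0]
grip_width: 0.372
```

Emit:
send_rows(plan="0 0 0 0;0 0 0 0;0 0 0 0;0 0 0 0;0 0 0.02 0;0 0 0.03 0;0 0 0.04 0;0 0.01 0.04 0.1;-0.005 0.03 0.03 0.12;-0.005 0.03 0.03 0.12;-0.005 0.03 0.03 0.12;-0.005 0.03 0 0.12;-0.005 0.03 0 0.12;-0.005 0.03 0 0.12;-0.005 0.03 0 0.12;-0.005 0.03 0 0.12;-0.005 0.03 0 0.12;-0.005 0.03 0 0.12;-0.005 0.03 0 0.12;-0.005 0.03 0 0.12", claw=0.045)

```text
clock: 30.57
ee_pos: [483.4, 434.0, 265.4]
tcp_rot: [0.709, -0.706, -0.0, 0.0]
force: [0.3, -0.8, 0.2]
grip_width: 0.528
```

Emit:
send_rows(plan="0 0 0 0;0 0 0 0;0 0 0 0", claw=0.08)

```text
clock: 30.82
ee_pos: [483.9, 432.3, 265.4]
tcp_rot: [-0.706, 0.708, -0.0, -0.0]
force: [0.3, 0.1, 0.1]
grip_width: 0.921
```

```bash
python3 - <<'E'
from tubes import *
s=r.state();print(s['clock'],s['ee_pos'],2*np.arctan2(s['tcp_rot'][1],s['tcp_rot'][0]),s['joints'])
c=cap('wrist','w18');cap('scene','s18');cap('side','d18')
for q in tubes(c,40.5): print(q)
E
```

```text
30.8167 [483.91932686 432.29595008 265.36120661] 4.709801136621348 [ 5.28139289e-01  2.65575188e-01  3.13424831e-01  1.61945453e+00
 -2.28255461e-04 -1.04006910e+00]
```

View pics/w18.png

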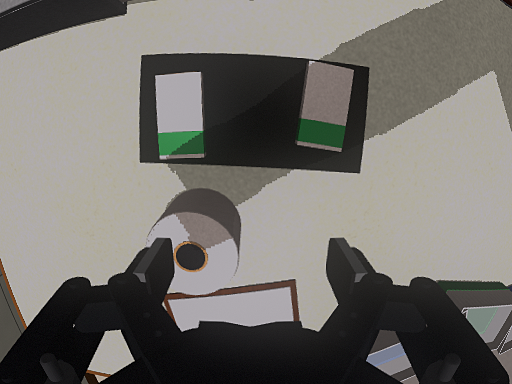

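View pics/s18.png

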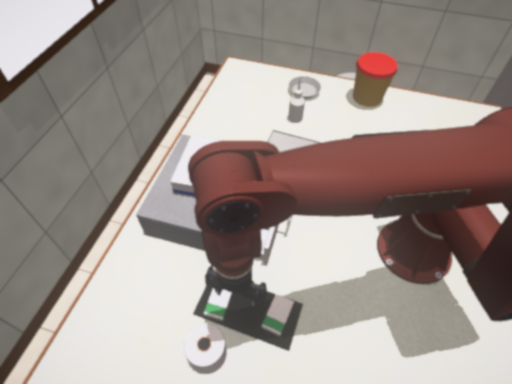

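```bash
cat > cart.py <<'E'
from h import *
def cart(c,z=21):
    # white+green top faces on the black mat
    hsv=cv2.cvtColor(c['image'],cv2.COLOR_BGR2HSV); out=[]
    g=cv2.inRange(hsv,(45,90,30),(85,255,255)); n,l,st,ce=cv2.connectedComponentsWithStats(g)
    for i in range(1,n):
        if st[i,4]>300: out.append((ce[i].round(1),st[i].tolist(),onz(c,*ce[i],z,1).round(1)))
    return out
def fit(c,q,z):
    P=np.array([onz(c,u,v,z,1) for u,v in q]); L=(P[1]+P[0])/2-(P[2]+P[3])/2
    return P.mean(0).round(1),np.arctan2(L[1],L[0]),[np.linalg.norm(P[i]-P[(i+1)%4]).round(1) for i in range(4)]
E
python3 - <<'E'
from cart import *
c=r.capture('wrist')
im=c['image'][40:180,130:380]; cv2.imwrite('pics/w18z.png',cv2.resize(im,None,fx=3.2,fy=3.2,interpolation=cv2.INTER_CUBIC))
print(*cart(c),sep='\n')
print(onz(c,191,256,100,1)) # roll top centre
E
```

```text
(array([320.5, 132.9]), [296, 119, 50, 29, 1048], array([394.4, 389.7]))
(array([181.3, 143.1]), [158, 131, 47, 25, 996], array([572.6, 402.4]))
[551.85350148 520.70089133]
```

View pics/w18z.png

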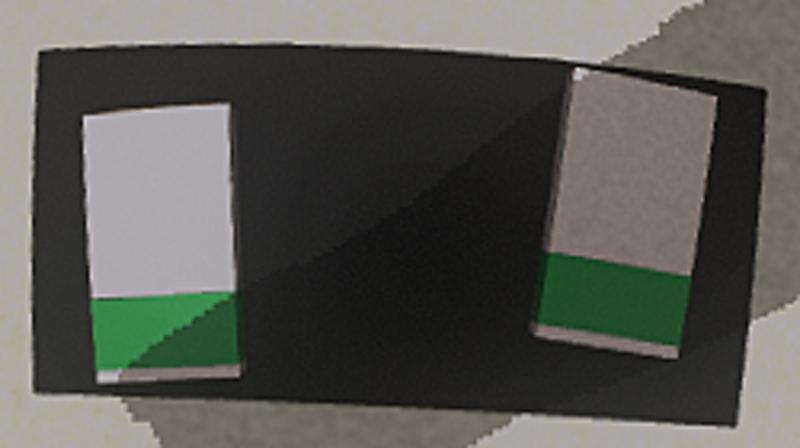

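```bash
python3 - <<'E'
from cart import *
c=r.capture('wrist')
z=lambda q:[(130+u/3.2,40+v/3.2) for u,v in q]
print(fit(c,z([(85,116),(230,104),(239,366),(97,372)]),21),fit(c,z([(85,116),(230,104),(240,375),(97,383)]),21))
print(fit(c,z([(575,70),(716,97),(680,347),(535,327)]),21),fit(c,z([(575,70),(716,97),(679,357),(533,336)]),21))
s=r.state(); print(s['ee_pos'])
E
```

```text
(array([573., 366.]), np.float64(-1.5575134193692817), [np.float64(59.2), np.float64(104.7), np.float64(59.6), np.float64(104.8)]) (array([573. , 368.1]), np.float64(-1.5580984355723313), [np.float64(59.2), np.float64(108.3), np.float64(60.2), np.float64(109.4)])
(array([387.3, 354.1]), np.float64(-1.7034030015680732), [np.float64(59.0), np.float64(104.1), np.float64(61.2), np.float64(104.4)]) (array([387.5, 356. ]), np.float64(-1.702865578751436), [np.float64(59.0), np.float64(108.3), np.float64(61.8), np.float64(108.1)])
[484.41942146 431.7082818  265.98752522]
```

Emit:
send_rows(plan="0.022 -0.016 -0.03 0.015;0.022 -0.016 -0.035 0;0.022 -0.016 -0.035 0;0.022 -0.016 -0.035 0;0 0 -0.025 0;0 0 0 0;0 0 0 0;0 0 0 0", claw=0.08)

```text
clock: 31.73
ee_pos: [568.5, 371.9, 114.4]
tcp_rot: [0.712, -0.702, 0.0, -0.001]
force: [-0.1, 1.0, -0.3]
grip_width: 0.939
```

```bash
python3 - <<'E'
from cart import *
s=r.state();print(s['clock'],s['ee_pos'],2*np.arctan2(s['tcp_rot'][1],s['tcp_rot'][0]))
c=cap('wrist','w19')
print(*cart(c),sep='\n')
for y in(-55,55):
  for x in(-30,30): print(proj(c,[573+x+0.013*y,368+y,21],1))
E
```

```text
31.7333 [568.50492784 371.93660717 114.42327937] -1.5573919193868084
(array([431.7, 219. ]), [401, 197, 64, 41, 1705], array([400.8, 388.1]))
(array([244.5, 235.5]), [207, 220, 75, 32, 2316], array([572.9, 401.9]))
(np.float64(286.59031405414845), np.float64(126.00349769326401))
(np.float64(206.34631091602967), np.float64(125.01012917492663))
(np.float64(278.59562442641806), np.float64(258.225423277232))
(np.float64(208.1801415362211), np.float64(257.05188612715733))
```

View pics/w19.png

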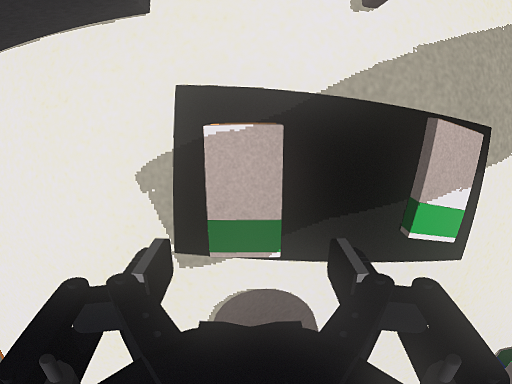

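Emit:
send_rows(plan="0.003 -0.003 -0.03 0;0 0 -0.025 0;0 0 -0.02 0;0 0 -0.01 0;0 0 -0.006 0;0 0 0 0;0 0 0 0;0 0 0 0")

```text
clock: 32.45
ee_pos: [572.2, 369.0, 23.2]
tcp_rot: [0.712, -0.702, 0.001, -0.001]
force: [-0.2, -0.9, 0.7]
grip_width: 0.936
```

Emit:
send_rows(plan="0.001 -0.001 -0.005 0;0 0 -0.002 0;0 0 0 0;0 0 0 0")

```text
clock: 32.78
ee_pos: [571.9, 367.3, 13.9]
tcp_rot: [0.712, -0.702, -0.0, 0.0]
force: [0.9, 0.3, 0.3]
grip_width: 0.938
```

Emit:
send_rows(plan="0 0 0 0;0 0 0 0;0 0 0 0;0 0 0 0;0 0 0 0", claw=0.03)

```text
clock: 33.2
ee_pos: [572.4, 367.6, 14.6]
tcp_rot: [0.712, -0.702, 0.0, -0.0]
force: [0.3, 0.4, 4.2]
grip_width: 0.689
```

Emit:
send_rows(plan="0 0 0.01 0;0 0 0.03 0;0 0 0.03 0;0 0 0.03 0;0 0 0 0;0 0 0 0", claw=0)

```text
clock: 33.7
ee_pos: [573.4, 368.0, 117.0]
tcp_rot: [0.712, -0.702, 0.001, -0.002]
force: [-0.2, 0.5, -1.0]
grip_width: 0.689
```

```bash
python3 - <<'E'
from cart import *
s=r.state();print(s['clock'],s['ee_pos'],2*np.arctan2(s['tcp_rot'][1],s['tcp_rot'][0]))
c=cap('wrist','w20')
print(*cart(c),sep='\n')
E
```

```text
33.7 [573.38406742 367.95775416 116.99855955] -1.557457974038381
(array([434.1, 222. ]), [404, 200, 63, 40, 1622], array([400.6, 388.1]))
(array([249.8, 311.4]), [192, 299, 117, 29, 2624], array([572.4, 479.7]))
```

View pics/w20.png

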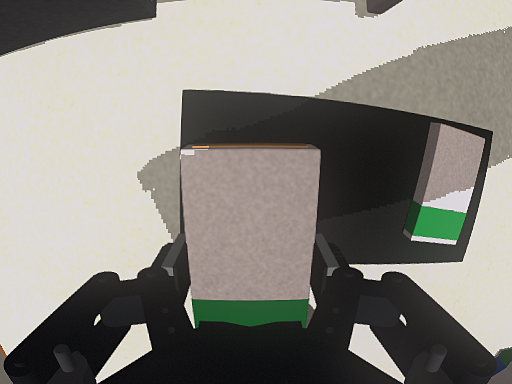

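```bash
python3 - <<'E'
from cart import *
c=r.capture('wrist')
print(onz(c,250,149.5,124,1), onz(c,182,151,124,1),onz(c,320,150,124,1), r.state()['ee_pos'])
E
```

```text
[573.17168817 312.6030836 ] [601.25399519 313.3143405 ] [544.26300567 312.06718902] [571.59617567 367.21253699 113.33945773]
```

Emit:
send_rows(plan="0 0 0.03 0;0 0 0.03 -0.12;-0.002 -0.019 0 -0.12;-0.002 -0.019 0 -0.12;-0.002 -0.019 0 -0.12;-0.002 -0.019 0 -0.12;-0.002 -0.019 0 -0.12;-0.002 -0.019 0 -0.12;-0.002 -0.019 0 -0.12;-0.002 -0.019 0 -0.12;-0.002 -0.019 0 -0.12;-0.002 -0.019 0 -0.12;-0.001 -0.019 0 -0.12;0 -0.015 0 -0.12;0 -0.004 0 0;0 0 0 0;0 0 0 0;0 0 0 0")

```text
clock: 35.3
ee_pos: [550.8, 140.2, 173.5]
tcp_rot: [-0.014, 1.0, 0.0, -0.0]
force: [-0.1, 0.1, -0.3]
grip_width: 0.681
```

```bash
python3 - <<'E'
from cart import *
s=r.state();print(s['clock'],s['ee_pos'],2*np.arctan2(s['tcp_rot'][1],s['tcp_rot'][0]))
c=cap('wrist','w21'); im=c['image'].copy()
for dx,dy in((-62,68),(-62,175),(78,68),(78,175)):
    u,v=proj(c,D(dx,dy,20),1); cv2.circle(im,(int(u),int(v)),2,(255,0,255),-1)
for dy in(-55,47+73+55):
  for dx in (-62,0,78):
    u,v=proj(c,D(dx,dy,56),1); cv2.circle(im,(int(u),int(v)),2,(0,0,255),-1)
cv2.imwrite('pics/w21o.png',im)
E
```

```text
35.3 [550.75680574 140.18765465 173.4975498 ] 3.1690771861378377
```

View pics/w21o.png

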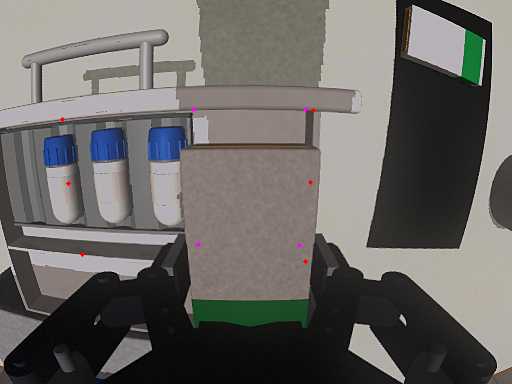

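Emit:
send_rows(plan="0 -0.001 -0.03 0;0 0 -0.03 0;0 0 -0.03 0;0 0 -0.02 0;0 0 -0.015 0;0 0 -0.008 0;0 0 0 0;0 0 0 0;0 0 0 0")

```text
clock: 36.1
ee_pos: [552.0, 138.7, 42.5]
tcp_rot: [-0.012, 1.0, 0.0, 0.001]
force: [0.2, 0.0, -1.1]
grip_width: 0.687
```

Emit:
send_rows(plan="-0.001 0 -0.004 0;0 0 -0.003 0;0 0 -0.001 0;0 0 0 0;0 0 0 0")

```text
clock: 36.52
ee_pos: [550.0, 138.4, 33.1]
tcp_rot: [-0.012, 1.0, 0.0, -0.0]
force: [-0.1, -0.4, -0.8]
grip_width: 0.691
```

Emit:
send_rows(plan="0 0.0005 -0.0015 0;0 0 0 0;0 0 0 0")

```text
clock: 36.77
ee_pos: [550.1, 138.9, 31.6]
tcp_rot: [-0.012, 1.0, 0.0, 0.0]
force: [0.4, -0.6, -1.1]
grip_width: 0.681
```

Emit:
send_rows(plan="0 0 -0.001 0;0 0 -0.001 0;0 0 0 0")

```text
clock: 37.02
ee_pos: [551.7, 138.9, 31.5]
tcp_rot: [-0.012, 1.0, 0.0, 0.002]
force: [-0.4, -0.7, 10.4]
grip_width: 0.683
```

Emit:
send_rows(plan="0 0 0.001 0;0 0 0 0;0 0 0 0;0 0 0.005 0;0 0 0.02 0;0 0 0.03 0;0 0 0.04 0;0 0 0.04 0;0 0 0.04 0;0 0 0 0;0 0 0 0", claw=0.066)

```text
clock: 37.93
ee_pos: [551.5, 138.9, 208.6]
tcp_rot: [-0.012, 1.0, 0.0, 0.003]
force: [-0.1, -0.1, -1.2]
grip_width: 0.772
```

```bash
python3 - <<'E'
from cart import *
s=r.state();print(s['clock'],s['ee_pos'],2*np.arctan2(s['tcp_rot'][1],s['tcp_rot'][0]))
c=cap('wrist','w22'); 
cv2.imwrite('pics/w22z.png',cv2.resize(c['image'][60:300,0:400],None,fx=2,fy=2,interpolation=cv2.INTER_CUBIC))
E
```

```text
37.9333 [551.54893854 138.92692116 208.60981679] 3.165703729050888
```

View pics/w22z.png

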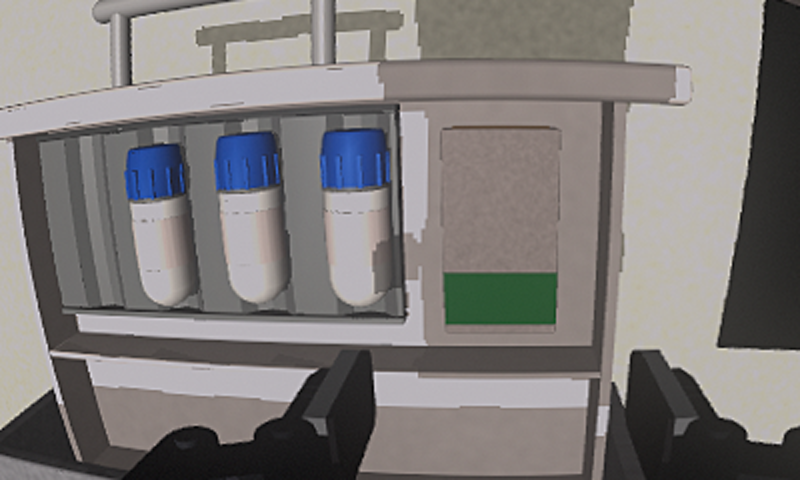

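```bash
python3 - <<'E'
from cart import *
c=r.capture('wrist')
print(fit(c,[(u/2,60+v/2) for u,v in((441,128),(562,128),(557,332),(442,326))],38), 'bay',D(8,120,20))
s=r.state();print(s['ee_pos'],2*np.arctan2(s['tcp_rot'][1],s['tcp_rot'][0]))
E
```

```text
(array([548.9, 139. ]), np.float64(-3.1257140817078692), [np.float64(60.2), np.float64(109.0), np.float64(62.4), np.float64(105.4)]) bay [np.float64(550.38), np.float64(137.863), 20]
[549.72262168 138.8922263  204.72148501] 3.1656496847657265
```

Emit:
send_rows(plan="-0.0135 0.018 0 0.118;-0.0135 0.018 0 0.118;-0.0135 0.018 0 0.118;-0.0135 0.018 0 0.118;-0.0135 0.018 0 0.118;-0.0135 0.018 0 0.118;-0.0135 0.018 0 0.118;-0.0135 0.018 0 0.118;-0.0135 0.018 -0.01 0.118;-0.0135 0.018 -0.02 0.118;-0.0135 0.018 -0.03 0.118;-0.0135 0.018 -0.03 0.117;0 0 0 0;0 0 0 0;0 0 0 0", claw=0.08)

```text
clock: 39.28
ee_pos: [387.8, 354.5, 115.0]
tcp_rot: [-0.658, 0.753, 0.0, -0.001]
force: [-0.1, -0.1, -0.1]
grip_width: 0.94
```

```bash
python3 - <<'E'
from cart import *
s=r.state();print(s['clock'],s['ee_pos'],2*np.arctan2(s['tcp_rot'][1],s['tcp_rot'][0]))
c=cap('wrist','w23'); 
print(*cart(c),sep='\n')
E
```

```text
39.2833 [387.78368424 354.45354989 115.02635889] 4.579218208018648
(array([ 6.7, 21.9]), [0, 0, 23, 45, 601], array([597.1, 146.6]))
(array([250.4, 241.7]), [213, 226, 75, 32, 2277], array([392.3, 389.9]))
```

View pics/w23.png

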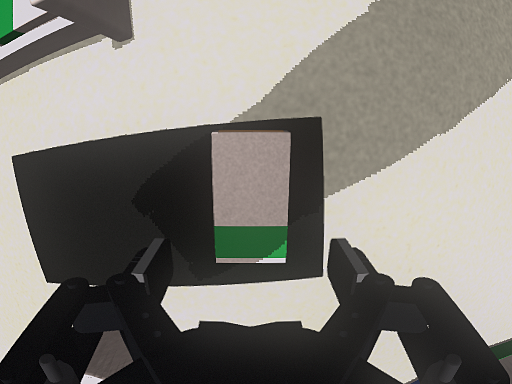

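```bash
python3 - <<'E'
from cart import *
c=r.capture('wrist')
print(fit(c,((211,132),(291,131.5),(287,262),(215,263)),21))
print(r.state()['ee_pos'])
E
```

```text
(array([388.2, 355.9]), np.float64(-1.7028977584361857), [np.float64(60.4), np.float64(110.5), np.float64(62.3), np.float64(111.1)])
[389.09353805 354.60677847 116.51513357]
```

Emit:
send_rows(plan="-0.0005 0.0015 -0.03 0;0 0 -0.025 0;0 0 -0.02 0;0 0 -0.012 0;0 0 -0.006 0;0 0 0 0;0 0 0 0;0 0 0 0")

```text
clock: 40.05
ee_pos: [388.7, 356.9, 24.1]
tcp_rot: [-0.659, 0.752, -0.0, 0.001]
force: [-0.2, -0.4, 0.7]
grip_width: 0.935
```

Emit:
send_rows(plan="-0.0005 -0.0005 -0.005 0;0 0 -0.002 0;0 0 0 0;0 0 0 0")

```text
clock: 40.38
ee_pos: [386.9, 355.9, 15.5]
tcp_rot: [-0.659, 0.752, 0.0, -0.0]
force: [-0.7, -0.0, 0.2]
grip_width: 0.939
```

Emit:
send_rows(plan="0 0 0 0;0 0 0 0;0 0 0 0;0 0 0 0;0 0 0 0", claw=0.03)

```text
clock: 40.8
ee_pos: [387.4, 356.1, 16.1]
tcp_rot: [-0.659, 0.752, -0.0, 0.0]
force: [-0.5, 0.0, 5.1]
grip_width: 0.69
```

Emit:
send_rows(plan="0 0 0.01 0;0 0 0.03 0;0 0 0.03 0;0 0 0.03 0;0 0 0 0;0 0 0 0", claw=0)

```text
clock: 41.3
ee_pos: [388.2, 356.5, 117.7]
tcp_rot: [-0.659, 0.752, -0.0, 0.002]
force: [-0.0, -0.1, -0.5]
grip_width: 0.686
```

```bash
python3 - <<'E'
from cart import *
s=r.state();print(s['clock'],s['ee_pos'],2*np.arctan2(s['tcp_rot'][1],s['tcp_rot'][0]))
c=cap('wrist','w24')
E
```

```text
41.3 [388.16091006 356.52503773 117.74642588] 4.580712224701654
```

View pics/w24.png

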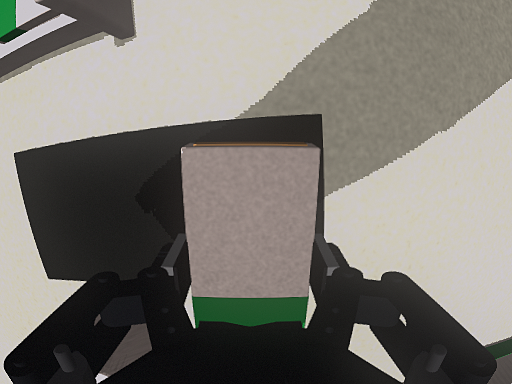

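Emit:
send_rows(plan="0 0 0.03 0;0 0 0.035 0;0.0135 -0.018 0 -0.118;0.0135 -0.018 0 -0.118;0.0135 -0.018 0 -0.118;0.0135 -0.018 0 -0.118;0.0135 -0.018 0 -0.118;0.0135 -0.018 0 -0.118;0.0135 -0.018 0 -0.118;0.0135 -0.018 0 -0.118;0.0135 -0.018 0 -0.118;0.0135 -0.018 0 -0.118;0.0135 -0.018 0 -0.118;0.0135 -0.018 0 -0.117;0.001 -0.001 0 0;0 0 0 0;0 0 0 0;0 0 0 0")

```text
clock: 42.85
ee_pos: [549.2, 139.6, 179.8]
tcp_rot: [-0.013, 1.0, 0.0, -0.001]
force: [-0.1, 0.7, -0.7]
grip_width: 0.687
```

```bash
python3 - <<'E'
from cart import *
s=r.state();print(s['clock'],s['ee_pos'],2*np.arctan2(s['tcp_rot'][1],s['tcp_rot'][0]))
c=cap('wrist','w25')
E
```

```text
42.85 [549.16342406 139.63177216 179.80948425] 3.167930196863048
```

View pics/w25.png

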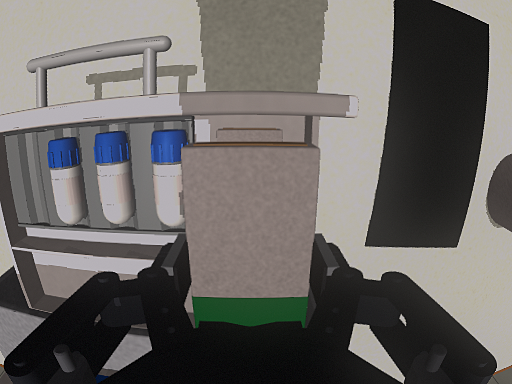

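Descend to just above the first carton.

Emit:
send_rows(plan="0 -0.0005 -0.03 0;0 0 -0.03 0;0 0 -0.03 0;0 0 -0.018 0;0 0 -0.01 0;0 0 -0.004 0;0 0 0 0;0 0 0 0;0 0 0 0;0 0 0 0")

```text
clock: 43.73
ee_pos: [551.0, 138.5, 60.0]
tcp_rot: [-0.012, 1.0, 0.0, 0.001]
force: [-0.2, 0.5, -0.8]
grip_width: 0.686
```

Emit:
send_rows(plan="-0.0005 0.0005 -0.004 0;0 0 -0.002 0;0 0 0 0;0 0 0 0;0 0 0 0")

```text
clock: 44.15
ee_pos: [549.5, 138.9, 52.5]
tcp_rot: [-0.012, 1.0, 0.0, -0.0]
force: [0.6, -0.2, 0.0]
grip_width: 0.686
```

Emit:
send_rows(plan="0.0005 0 -0.0015 0;0 0 -0.0005 0;0 0 0 0;0 0 0 0")

```text
clock: 44.48
ee_pos: [550.6, 138.9, 51.1]
tcp_rot: [-0.012, 1.0, 0.0, 0.001]
force: [0.5, -0.3, 3.8]
grip_width: 0.686
```

Contact at the expected height; release and rise.

Emit:
send_rows(plan="0 0 0 0;0 0 0 0;0 0 0 0;0 0 0.005 0;0 0 0.02 0;0 0 0.03 0;0 0 0.04 0;0 0 0.04 0;0 0 0.04 0;0 0 0.03 0;0 0 0 0;0 0 0 0", claw=0.066)

```text
clock: 45.48
ee_pos: [551.1, 138.9, 258.1]
tcp_rot: [-0.012, 1.0, 0.0, 0.002]
force: [-0.1, 0.1, -1.0]
grip_width: 0.777
```

```bash
python3 - <<'E'
from cart import *
s=r.state();print(s['clock'],s['ee_pos'],2*np.arctan2(s['tcp_rot'][1],s['tcp_rot'][0]))
c=cap('wrist','w26'); cap('scene','s26');
cv2.imwrite('pics/w26z.png',cv2.resize(c['image'][60:300,0:400],None,fx=2,fy=2,interpolation=cv2.INTER_CUBIC))
E
```

```text
45.4833 [551.11165015 138.92479469 258.14978422] 3.1656508120398303
```

View pics/w26z.png

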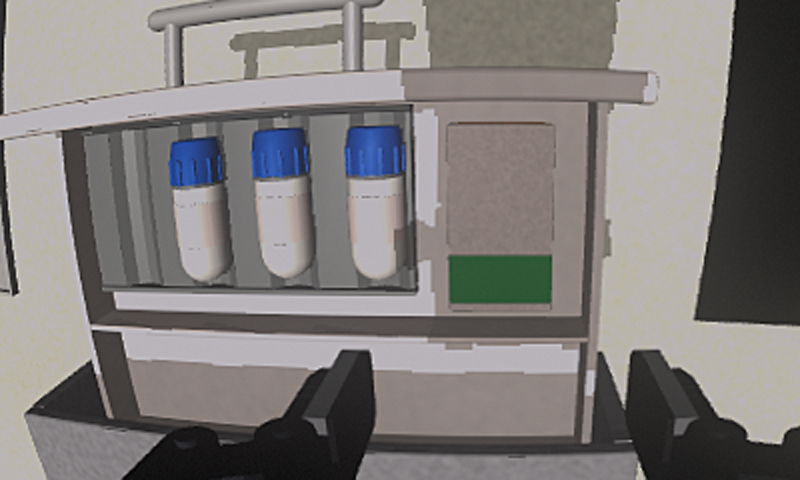

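Emit:
send_rows(plan="-0.009 -0.009 0 -0.112;-0.009 -0.009 0 -0.112;-0.009 -0.009 0 -0.112;-0.009 -0.009 0 -0.112;-0.009 -0.009 0 -0.112;-0.009 -0.009 0 -0.112;-0.009 -0.009 0 -0.112;-0.009 -0.009 0 -0.112;-0.009 -0.009 0 -0.112;-0.009 -0.009 0 -0.112;-0.009 -0.009 -0.01 -0.112;-0.009 -0.009 -0.01 -0.112;-0.009 -0.009 -0.015 -0.112;-0.006 -0.008 -0.015 -0.11;0 0 0 0;0 0 0 0;0 0 0 0", claw=0.032)

```text
clock: 47.0
ee_pos: [427.1, 14.2, 205.6]
tcp_rot: [0.696, 0.718, 0.0, -0.0]
force: [-0.8, 0.1, 0.5]
grip_width: 0.375
```

```bash
python3 - <<'E'
from cart import *
s=r.state();print(s['clock'],s['ee_pos'],2*np.arctan2(s['tcp_rot'][1],s['tcp_rot'][0]),s['joints'])
c=cap('wrist','w27');d=cap('side','d27')
cv2.imwrite('pics/d27z.png',cv2.resize(d['image'][130:290,210:370],None,fx=3.7,fy=3.7,interpolation=cv2.INTER_CUBIC))
E
```

```text
47.0 [427.14576883  14.18548371 205.63599134] 1.603062581379759 [-2.75052330e-01 -4.41590714e-01 -4.65052508e-01  1.54758542e+00
  2.20887729e-04  1.26347771e+00]
```

View pics/w27.png

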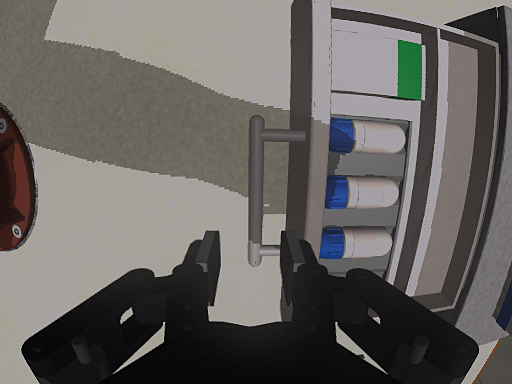

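View pics/d27z.png

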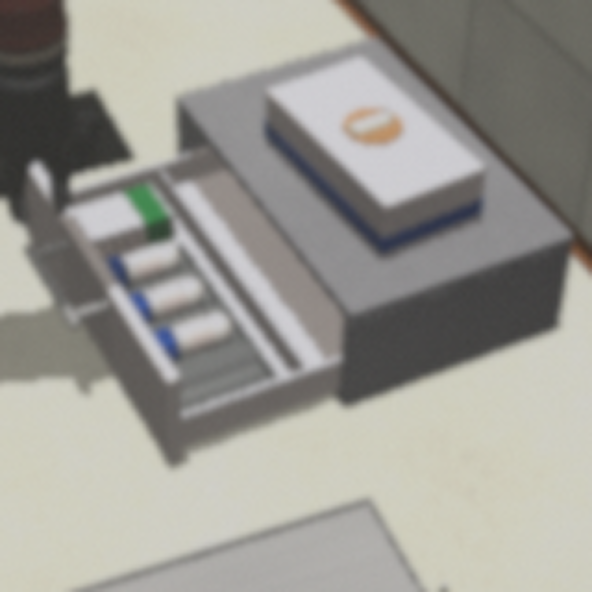

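```bash
python3 - <<'E'
from cart import *
c=r.capture('wrist')
for u,v in((257.5,119),(255,261)): print(onz(c,u,v,101,1))
print(r.state()['ee_pos'])
E
```

```text
[432.05057398  76.64655888]
[434.69506    -46.98011628]
[427.58169542  14.18118212 206.21184905]
```

Emit:
send_rows(plan="0.004 0 -0.03 0;0 0 -0.03 0;0 0 -0.02 0;0 0 -0.015 0;0 0 -0.01 0;0 0 -0.004 0;0 0 0 0;0 0 0 0;0 0 0 0")

```text
clock: 47.9
ee_pos: [431.8, 13.7, 97.8]
tcp_rot: [0.697, 0.717, 0.0, 0.001]
force: [0.4, 0.5, -0.6]
grip_width: 0.376
```

Emit:
send_rows(plan="0 0 0 0;0 0 0 0;0 0 0 0;0 0 0 0;0 0 0 0", claw=0)

```text
clock: 48.32
ee_pos: [431.7, 13.8, 97.5]
tcp_rot: [0.697, 0.717, 0.0, 0.001]
force: [-1.5, 0.8, 5.9]
grip_width: 0.116
```

Emit:
send_rows(plan="0.002 0 0 0;0.004 0.0001 0 0;0.006 0.0002 0 0;0.008 0.0002 0 0;0.008 0.0002 0 0;0.008 0.0002 0 0;0.008 0.0002 0 0;0.008 0.0002 0 0;0.008 0.0002 0 0;0.008 0.0002 0 0;0.008 0.0002 0 0;0.008 0.0002 0 0;0.008 0.0002 0 0;0.008 0.0002 0 0;0.008 0.0002 0 0;0.008 0.0002 0 0;0.008 0.0002 0 0;0.008 0.0002 0 0;0.006 0.0002 0 0;0.004 0.0001 0 0")

```text
clock: 49.98
ee_pos: [574.1, 17.0, 97.6]
tcp_rot: [0.697, 0.717, 0.0, 0.001]
force: [-2.1, -1.0, 6.8]
grip_width: 0.117
```

Emit:
send_rows(plan="0.004 0.0001 0 0;0.006 0.0002 0 0;0.006 0.0002 0 0;0.005 0.0001 0 0;0.004 0.0001 0 0;0.002 0 0 0;0 0 0 0")

```text
clock: 50.57
ee_pos: [601.3, 17.6, 97.6]
tcp_rot: [0.697, 0.717, 0.0, 0.001]
force: [1.0, -2.2, 4.6]
grip_width: 0.12
```

Emit:
send_rows(plan="0.002 0.0001 0 0;0.002 0 0 0;0.002 0 0 0;0 0 0 0")

```text
clock: 50.9
ee_pos: [606.8, 17.7, 97.6]
tcp_rot: [0.697, 0.717, 0.0, 0.001]
force: [-0.8, -2.2, 7.3]
grip_width: 0.116
```

Emit:
send_rows(plan="0.002 0.0001 0 0;0.002 0 0 0;0 0 0 0")

```text
clock: 51.15
ee_pos: [607.0, 17.7, 97.5]
tcp_rot: [0.697, 0.717, -0.003, -0.002]
force: [-22.1, -4.1, 21.6]
grip_width: 0.117
```

Emit:
send_rows(plan="-0.0015 0 0 0;-0.001 0 0 0;0 0 0 0")

```text
clock: 51.4
ee_pos: [606.9, 17.7, 97.6]
tcp_rot: [0.697, 0.717, -0.001, 0.0]
force: [-7.5, -2.6, 10.7]
grip_width: 0.116
```

Emit:
send_rows(plan="0 0 0 0;0 0 0 0;0 0 0 0;0 0 0 0", claw=0.03)

```text
clock: 51.73
ee_pos: [607.5, 18.5, 96.3]
tcp_rot: [0.697, 0.717, 0.0, -0.0]
force: [0.0, 0.3, 0.1]
grip_width: 0.349
```

Emit:
send_rows(plan="0 0 0.015 0;0 0 0.03 0;0 0 0.04 0;-0.02 0 0.04 0;-0.03 0 0.04 0;-0.03 0 0.04 0;-0.03 0 0.03 0;0 0 0 0;0 0 0 0;0 0 0 0")

```text
clock: 52.57
ee_pos: [509.7, 18.4, 314.6]
tcp_rot: [0.697, 0.717, 0.0, 0.0]
force: [-0.8, -0.7, -1.0]
grip_width: 0.35
```

```bash
python3 - <<'E'
from cart import *
s=r.state();print(s['clock'],s['ee_pos'],s['force'])
c=cap('wrist','w28');cap('scene','s28');cap('side','d28')
cv2.imwrite('pics/w28z.png',cv2.resize(c['image'][0:260,220:512],None,fx=2.2,fy=2.2,interpolation=cv2.INTER_CUBIC))
E
```

```text
52.5667 [509.72581612  18.39010318 314.59318162] [-0.80663223 -0.67177308 -1.00697303]
```

View pics/w28z.png

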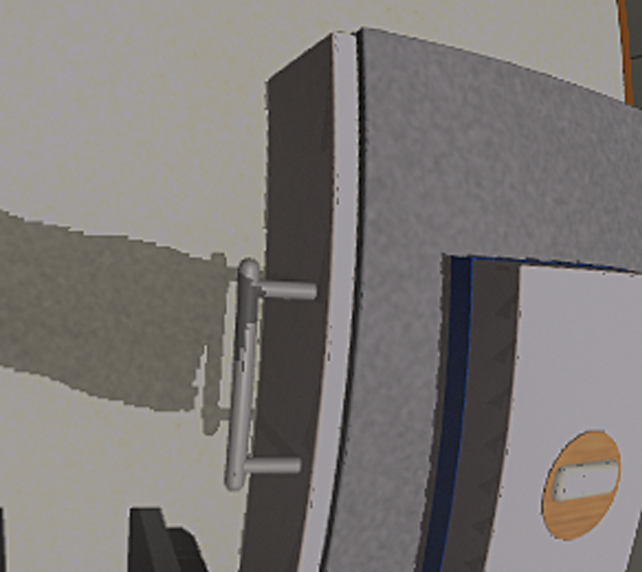

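View pics/d28.png

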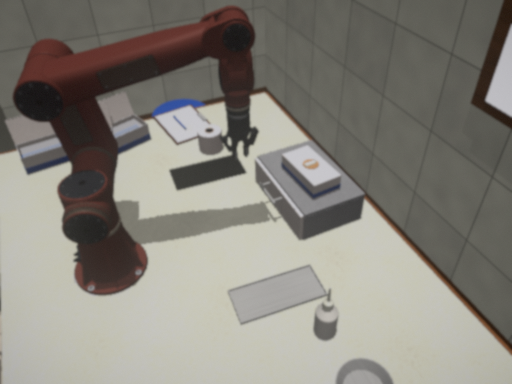

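```bash
python3 - <<'E'
from rig import r
print(r.sign_off())
E
```

```text
the job is handed in; nothing more can be done
None
```

The drawer is restocked and pushed shut, and I handed the job in at about 52.6 s of the 210 s allowed. No verdict is reported, so this rests on my own checks.

- **Drawer out:** I pulled it by its handle until the force rose sharply at the stop (about 57 N).
- **Tubes:** Three were present. They now lie in hollows 1, 2 and 3, counting from hollow 0. Measured caps of the first two came within about 4 mm of their seated places. The third I confirmed only by eye in the pictures taken before shutting.
- **Cartons:** Two were present, stacked in one pile in the bay. The lower one measured within about 2 mm of the bay centre. The upper one was set down at the same tool position, and the pictures show no visible offset between them.
- **Drawer shut:** I pushed it 180 mm from the stop until resistance rose (about 22 N). The last pictures show the front against the cabinet. With the drawer shut, I could not see the contents again.
- **Bystanders and arm:** The glove box, wash bottle and paper roll look unmoved. The gripper was clear of everything at hand-in.

One check disagreed. Before shutting, the wrist camera put the handle about 5 mm further in than where I had released it. The drawer may have crept back slightly or the camera may have been off. This was after it had been held at the stop, and it is well within the 0.13 m limit for the loading step.

I saw no grip slackening and no tube knocked aside.

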